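# Park the tall tin in its gated stall

## Task

Pick up the forked strap clamp and use its end, held low, to slide the tall grey tin of drill blanks over the bench, upright and without lifting it or touching it with the gripper or arm, fully home against the back of the bench stall. Then swing the stall's gate fully shut in front of the tin, lay the clamp squarely in its rest, right way up and about centred lengthwise, let go, and leave the paste tub and the steel sleeve where they stand.

Things in the scene. Friction and masses are not known exactly. Their poses are not given: they have to be found in the camera images.
- tin: Tall plain grey cylindrical tin with drill blanks sticking out of its open top; 81 mm diameter, 179 mm high over all, about 0.55 kg, loose, standing on the bench in front of the stall's mouth. Origin at the centre of its underside, z up. Pushed near the bench it slides (a few newtons); pushed high up it topples.
- clamp: Forked strap clamp: dark steel bar 190 long (x), 44 wide (y), 30 high (z) mm, 0.7 kg, loose, lying flat on the bench to the right of the tin. Origin under its centre. Open fork at the +x end: two 13 mm prongs, 18 mm slot between, x = -45 to +95 mm; their ends straddle a round thing they push. Solid end at -x. Grip it from above across its width; centre of mass about 15 mm to -x of the origin.
- stall: Grey three-sided stall fixed to the bench, no floor: the tin slides in on the bench. Origin at bench height, middle of its mouth; own x points into it (about world +y), z up. Walls 45 mm high, 6 thick; side walls' inner faces y = +-50 mm, x = 26 to 101, flaring to +-64 at the mouth; back wall's inner face x = 95. Side flanges to y = +-80. A gate is hinged at the mouth's -y side.
- stall_home (a point): Point on the bench inside the stall where the centre of the tin's underside stands when the tin touches the back wall in the middle: 54.5 mm into the stall from its origin.
- gate (a joint): Angle (rad) of the stall's gate about a vertical hinge at stall x = 0, y = -76 mm. 0 = fully shut against a stop, lying across the mouth along stall +y; opens outward; 1.57 = straight out along stall -x. Range 0 to 2.1. Starts wide open (over 1.7), stays where it is left, moves with about 1 N at its end. Dark steel bar 8 mm thick, 15 to 41 mm above the bench.
- gate_tip (a point): Centre of the round end (16 mm diameter) of the gate, 129 mm from the hinge, 28 mm above the bench.
- rest: Grey rest fixed to the bench left of the stall: base plate 200 mm long (own x), 6 thick, with two pairs of upright cheeks at x = +-75 mm (each 24 long), 54 mm apart inside across y, flaring at the top, tops 34 mm above the bench. Origin at bench height under its centre. The clamp lies lengthwise on the plate between the cheeks, fork either way; within x = +-63 mm its sides are free for fingers.
- tub: Bystander: loose off-white paste tub beyond the stall, 87 mm diameter, 82 mm high; origin at the centre of its underside.
- sleeve: Bystander: loose grey steel sleeve left of the tub, 44 mm diameter, 36 mm high; origin at the centre of its underside.
Not all that is in view belongs to the job. There is more than one size of the tin; the one meant has the size given above.

How it is judged (in metres and radians):
On the way, in this order (a step that is already met when the one before it is completed fails the run):
1. the tin stands upright fully home in the stall, the gate still open (x of tin in the frame of stall between 0.045 and 0.065 m and y of tin in the frame of stall between -0.016 and 0.016 m and angle between tin's own z axis and vertical below 0.1 rad and value of joint gate above 0.5 rad), for 0.2 s.
2. the gate is shut with the tin home behind it (x of tin in the frame of stall between 0.045 and 0.065 m and y of tin in the frame of stall between -0.016 and 0.016 m and angle between tin's own z axis and vertical below 0.1 rad and value of joint gate below 0.1 rad), for 0.2 s.
At the end, for the whole second after the job is handed in: Tin upright (0.1 rad), at rest in the stall, within 10 mm of the back wall; gate within 0.1 rad of shut; clamp at rest, right way up on the rest's plate between both cheek pairs, within 30 mm of centred lengthwise and 0.15 rad of the rest's axis, fork either way (all of step 2 and linear speed of each of tin, clamp below 0.02 m/s and x of clamp in the frame of rest between -0.03 and 0.03 m and y of clamp in the frame of rest between -0.012 and 0.012 m and z of clamp in the frame of rest between 0 and 0.012 m and angle between clamp's own z axis and vertical below 0.1 rad and angle between the x axis of clamp and the x axis of rest, either way round below 0.15 rad); the robot touches nothing.
It fails at once if the tin is tipped by more than 0.3 rad (angle between tin's own z axis and vertical above 0.3 rad).
It fails at once if the tin is lifted off the bench (15 mm) (height (world z) of tin above 0.015 m).
It fails at once if the gripper or arm touches the tin (over 1 N) (contact force between any of the fingers, the arm and tin above 1 N).
It fails at once if the clamp pushes the tin from higher up than low down (clamp's underside over 50 mm above the bench) (contact force between clamp and tin above 1 N and height (world z) of clamp above 0.05 m).
It fails at once if a bystander (paste tub, sleeve) is moved over 20 mm (distance of any of tub, sleeve from where it was at the start of the episode above 0.02 m).
It also fails if it takes over 59 s, if anything falls off the work surface, if the arm or the gripper's body presses on something with over 40 N, if the wrist force passes 120 N, or if a joint passes its speed limit or range.

## Robot

A 6-joint arm with a two-finger parallel gripper is mounted at the origin on a cart in front of the work surface, level with it; the furniture and walls round the work are solid. World frame = base frame: x ahead of the robot, y to its left, z up, the work surface at z = 0. Lengths are in m, angles in degrees, forces in N, time in s.
With the tool pointing down it reaches from about 0.4 to 0.825 m from the base axis. Payload 7 kg.
Tool frame: the origin (TCP) lies at the very end of the fingers, on their centre line; the grasp point (between the pads) lies 19 mm behind it; z points along the fingers, y is the direction in which the jaws open and shut (so a half turn about z gives the same grasp; the last joint's range is limited). The gripper opens to 88 mm and grips with 3 to 60 N. Pads are 19 mm wide; open, the fingers measure 130 mm over their backs; the gripper's body (78 mm by 193 mm) begins 47 mm behind the grasp point.
Start: joints at [90.533, 20.546, 0.682, 0, -70.136, -16.507], TCP at [0.186, 0.649, 0.227] pointing down, gripper open.
Joint ranges: [-176.03, 176.03], [-82.01, 121.73], [-58.28, 71.71], [-173.87, 95.51], [-174.79, -0.11], [-173.66, 173.66]. Speed limits (degrees/s): [136.94, 136.94, 172.46, 180, 180, 180].

## Interface

Orientations are given as [roll, pitch, yaw] about the fixed x, y, z axes, in that order (R = Rz(yaw) Ry(pitch) Rx(roll)).
In Python, from plant import telemetry, snapshot, calibration, workorder gives the robot as it stands. The module is installed in compiled form; this text tells all that it offers.
- The arm moves only by the tool step_arm, never from a script. Its argument "plan" is text: rows parted by semicolons, each of 7 numbers parted by spaces: the finger opening in cm, from 0 to 8.76, then the shift along the tool's x, y, z in cm, then the turn, a rotation vector about the tool's x, y, z in degrees. A call has 1 to 12 rows; each row shifts and turns the commanded pose from where the row before left it, along the tool's axes as they then stand; what a row does not reach is not made up. A row lasts 1/12 s, in which the tool goes at most 41.7 mm and 7.16 degrees, less where a joint would pass 70% of its speed; a pose out of reach is approached as far as the arm can. A call with a gripper value outside its range is refused whole. The fingers move at their own pace and stop on an object; the grip force is fixed at half the most. Time passes only in rows, so rows that do not move let the fingers close. It gives the time, the measured TCP pose, the force and the opening at its end, in the units of the state.
- telemetry.get_obs(): the state, without advancing time (a new reading comes with each control period).
- snapshot(name): name is "side" or "top"; returns the picture (480x640x3 uint8, blue, green, red); there is no depth.
- calibration(name): a dict with "K" (3x3 intrinsics, pixels), "camera_from_world" (4x4, takes a point from world to camera coordinates). Camera axes: x right, y up, looking along -z (the intrinsics and any distortion apply to the point x, -y, -z); pixel columns grow to the right and rows downward; lengths in m; the calibration is good to about 2 mm. A picture is of the moment at which its call begins. calibration takes no time and is no camera call.
- workorder.close_job(): hands the job in, once; it reports no verdict.
The state is a dict: "clock": time; "joint_pos": joint angles; "qvel": joint speeds; "tau": joint torques, N m; "tool_pos": TCP position; "orientation": TCP orientation; "force": force on the tool from outside, world axes, zero at the start; "moment": the same for the moment, N m; "opening": finger opening in m.
Only numpy, scipy, OpenCV 4.12 (cv2) and the standard library are available. Lean on these libraries where they do the work, as an engineer would, in place of code of your own. Each camera call takes 0.05 s, during which the arm holds its last target.

## Working session

There is one attempt and no reset: what is moved stays moved. The work goes in short steps, Python scripts to look and compute and a tool call to move; the robot and the scene stay as the last step left them, time stands still between calls to the robot, and variables do not carry over. Pictures are saved under pics/ and viewed, and the job is handed in when it is done.

Besides the shell and the picture viewer there is one more tool, called after "Call:" as name(argument=value, ...) on one line, values as JSON. step_arm: Moves the arm, as the interface text tells. Its arguments: {"type":"object","properties":{"plan":{"type":"string"}},"required":["plan"]}

```bash
mkdir -p pics; python3 - <<'E'
from plant import telemetry, snapshot, calibration, workorder
import cv2
for n in("side","top"):
    cv2.imwrite(f"pics/{n}0.png",snapshot(n)); c=calibration(n); print(n,{k:(v.tolist() if hasattr(v,'tolist') else v) for k,v in c.items()})
print(telemetry.get_obs())
E
```

```text
side {'K': [[453.2594099568898, 0.0, 317.04076933258744], [0.0, 453.2594099568898, 242.88276115278597], [0.0, 0.0, 1.0]], 'camera_from_world': [[-0.9961789416626049, -0.08733085079242789, 0.000915799018884913, 0.526346410262103], [0.04063556220756367, -0.4541951987931975, 0.8899749841862313, -0.06438452645972001], [-0.0773063210355241, 0.8866115518608352, 0.45600843066205915, -0.8981281081039805], [0.0, 0.0, 0.0, 1.0]]}
top {'K': [[582.3754610685739, 0.0, 328.13341045149264], [0.0, 582.3754610685739, 241.0226440035941], [0.0, 0.0, 1.0]], 'camera_from_world': [[-0.010244578477308244, -0.9999438898634343, 0.002695503033990769, 0.0026623030615490744], [0.9829753952851248, -0.009576114726339981, 0.18348752080400768, -0.5384876281084501], [-0.18345141284785857, 0.004529365466812704, 0.9830183436602763, -1.2062980008414654], [0.0, 0.0, 0.0, 1.0]]}
{'clock': 0.1, 'joint_pos': array([ 9.05328210e+01,  2.05890467e+01,  6.39153060e-01, -1.72772900e-02,
       -7.01353029e+01, -1.65054769e+01]), 'qvel': array([ 0.02587332, -0.22297767,  0.14174469, -0.01196659,  0.03046096,
        0.17290387]), 'tau': array([-1.02461607e-03, -5.84163022e+01,  2.93754119e+01,  7.01548129e+00,
        1.01761395e-02, -5.39651626e-05]), 'tool_pos': array([0.18567006, 0.64851307, 0.22569944]), 'orientation': array([ 1.79913699e+02, -8.63390850e-03, -1.59785323e+01]), 'force': array([-0.36690413, -0.3173541 ,  0.311597  ]), 'moment': array([0.00671855, 0.0342244 , 0.01121391]), 'opening': 0.08714418573434357}
```

View pics/side0.png

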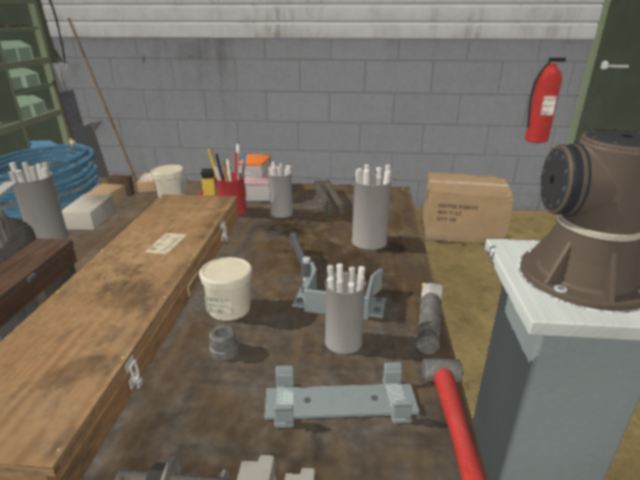

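View pics/top0.png

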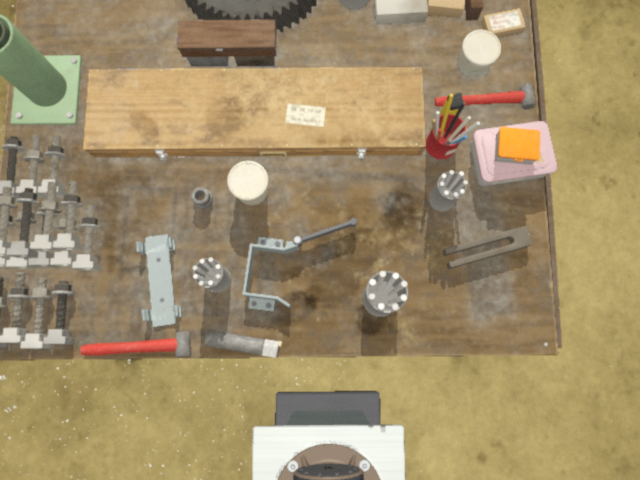

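```bash
cat > h.py <<'E'
import numpy as np,cv2
from plant import telemetry, snapshot, calibration
def cam(n):
    c=calibration(n);return np.array(c["K"]),np.array(c["camera_from_world"])
def px2w(n,u,v,z):
    K,T=cam(n);d=np.linalg.inv(K)@[u,v,1];d=np.array([d[0],-d[1],-d[2]])
    R=T[:3,:3];o=-R.T@T[:3,3];d=R.T@d
    return o+d*(z-o[2])/d[2]
def w2px(n,p):
    K,T=cam(n);p=np.asarray(p,float);q=T[:3,:3]@p+T[:3,3];q=K@[q[0],-q[1],-q[2]];return q[:2]/q[2]
def crop(img,u0,v0,u1,v1,s,name):
    c=cv2.resize(img[v0:v1,u0:u1],None,fx=s,fy=s,interpolation=cv2.INTER_CUBIC)
    step=20
    for u in range((u0//step+1)*step,u1,step):
        cv2.line(c,((u-u0)*s,0),((u-u0)*s,5),(0,0,255),1);cv2.putText(c,str(u),((u-u0)*s-10,15),0,.35,(0,0,255))
    for v in range((v0//step+1)*step,v1,step):
        cv2.line(c,(0,(v-v0)*s),(5,(v-v0)*s),(0,0,255),1);cv2.putText(c,str(v),(6,(v-v0)*s+4),0,.35,(0,0,255))
    cv2.imwrite(name,c)
E
python3 - <<'E'
from h import *
t=cv2.imread("pics/top0.png")
crop(t,340,200,540,340,4,"pics/c1.png")
crop(t,120,160,320,340,4-1,"pics/c2.png")
crop(t,230,200,370,330,5,"pics/c3.png")
s=cv2.imread("pics/side0.png")
crop(s,180,230,400,370,3,"pics/c4.png")
E
```

```text
(no output)
```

View pics/c1.png

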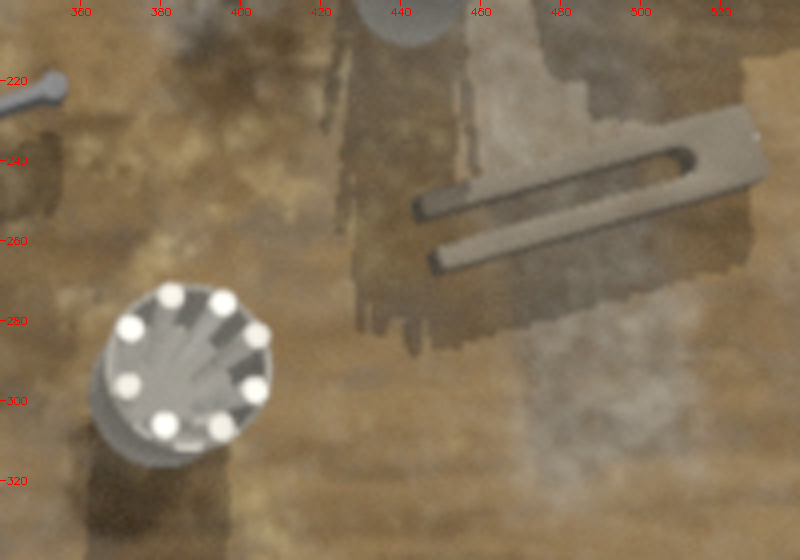

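View pics/c2.png

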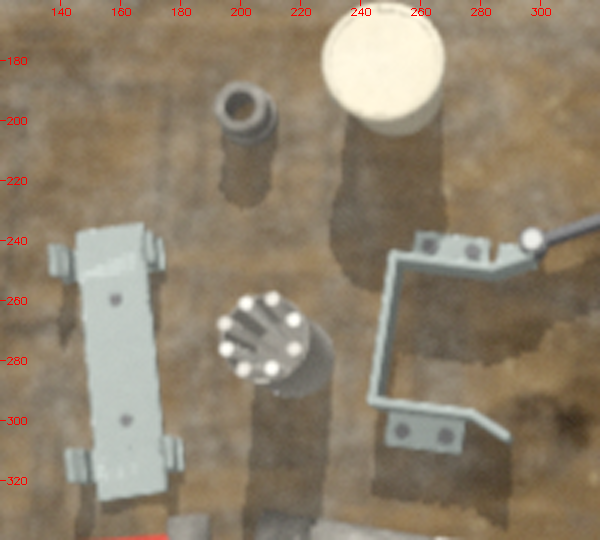

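View pics/c3.png

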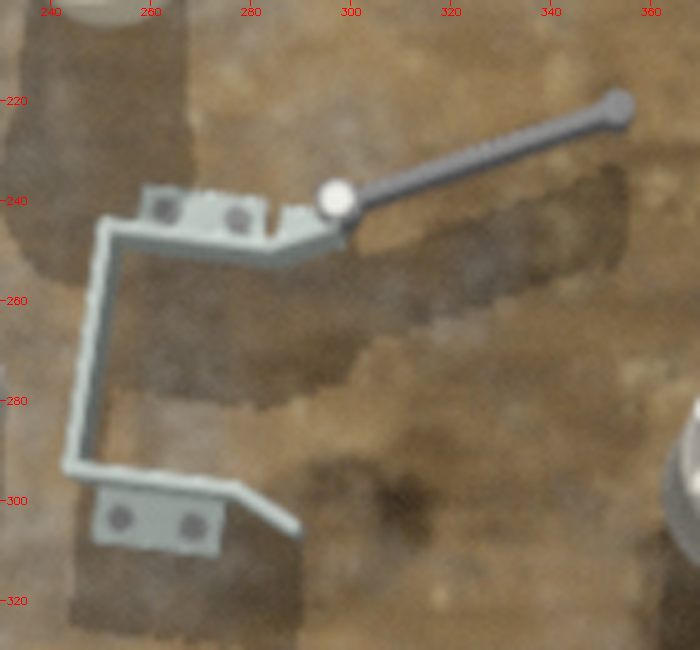

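```bash
cat > fit.py <<'E'
from h import *
from scipy.optimize import least_squares
def fit(n,pts,px,x0):
    pts=np.array(pts,float);px=np.array(px,float)
    def f(x):
        c,s=np.cos(x[2]),np.sin(x[2])
        return np.concatenate([w2px(n,[x[0]+c*p[0]-s*p[1],x[1]+s*p[0]+c*p[1],p[2]])-q for p,q in zip(pts,px)])
    r=least_squares(f,x0,loss="soft_l1");return r.x,r.fun.reshape(-1,2)
def T(x,p):
    c,s=np.cos(x[2]),np.sin(x[2]);return np.array([x[0]+c*p[0]-s*p[1],x[1]+s*p[0]+c*p[1],p[2]])
E
python3 - <<'E'
from fit import *
np.set_printoptions(precision=4,suppress=True)
S,r=fit("top",[(.101,-.056,.045),(.101,.056,.045),(.026,.056,.045),(0,.067,.045)],[(250.5,244.5),(243,294),(277.5,296),(289.5,306)],[.45,.05,1.57]);print("stall",S,r.tolist())
for z in(.041,.045,.05):print("hinge?",px2w("top",297,239.5,z), T(S,[0,-.076,z]))
tip=px2w("top",354,221.5,.041);h=T(S,[0,-.076,0]);d=tip-h;print("tip",tip,np.hypot(*d[:2]),"gate",(S[2]+np.pi/2)-np.arctan2(d[1],d[0]))
C,r=fit("top",[(-.095,-.022,.03),(-.095,.022,.03),(.095,.022,.03),(.095,-.022,.03),(-.045,0,.03)],[(525.5,226.5),(531.2,243.7),(450.5,266.3),(446,249),(513,240)],[.5,-.3,1.8])
print("clamp",C,r.tolist())
C,r=fit("top",[(-.095,-.022,.03),(-.095,.022,.03),(.095,-.022,.03),(.095,.022,.03),(-.045,0,.03)],[(525.5,226.5),(531.2,243.7),(450.5,266.3),(446,249),(513,240)],[.5,-.3,1.8])
print("clamp",C,r.tolist())
# rest base plate corners z .006
R,r=fit("top",[(.1,0,.006),(-.1,0,.006)],[((145+168)/2,(237+234)/2),((153.+175)/2,(326+323)/2)],[.4,.3,0]);print("rest",R,r.tolist())
for z in(.12,.13,.14,.15):
  print("tin rim",z,px2w("top",387.5,292,z), (px2w("top",408,292,z)-px2w("top",367,292,z))[1])
print("tub",px2w("top",248,181,.082),"sleeve",px2w("top",200.5,195.5,.036))
E
```

```text
stall [0.4679 0.0724 1.4411] [[-0.036990732518034974, -1.4274792269570185], [-0.08920250693040543, 0.4725091696057575], [0.34532950572082655, 2.6851113230662236], [-0.2049197775999687, -0.6951245525378908]]
hinge? [0.5442 0.0649 0.041 ] [0.5433 0.0626 0.041 ]
hinge? [0.5434 0.0647 0.045 ] [0.5433 0.0626 0.045 ]
hinge? [0.5424 0.0644 0.05  ] [0.5433 0.0626 0.05  ]
tip [ 0.583  -0.0598  0.041 ] 0.12860683362648181 gate 4.2687681092993035
clamp [ 0.5276 -0.3546  1.837 ] [[0.9862253059907289, -1.4665624986579076], [1.9685210526022274, 0.22562456628645577], [0.2267493772179705, 1.0534933321147832], [-1.5074802007313224, -0.8292200903588594], [-4.6940142591685685, 0.5424810398063755]]
clamp [ 0.5318 -0.3514  1.7738] [[0.7879889909567055, -0.8970169641460473], [0.5602782586814783, 1.1042830840445959], [-7.744743651540375, -22.790120782527026], [1.74336529506229, 13.941439995944222], [-5.9300339993005196, -0.10489707821673733]]
rest [0.4643 0.3682 0.1258] [[-0.030749042942886717, -0.2380238160193926], [0.029984760933956522, 0.22417948329854198]]
tin rim 0.12 [ 0.4204 -0.1202  0.12  ] -0.08210709503998571
tin rim 0.13 [ 0.4194 -0.1191  0.13  ] -0.08140207809037757
tin rim 0.14 [ 0.4185 -0.1181  0.14  ] -0.08069706114076948
tin rim 0.15 [ 0.4175 -0.117   0.15  ] -0.07999204419116136
tub [0.6649 0.1677 0.082 ] sleeve [0.6462 0.2785 0.036 ]
```

View pics/c4.png

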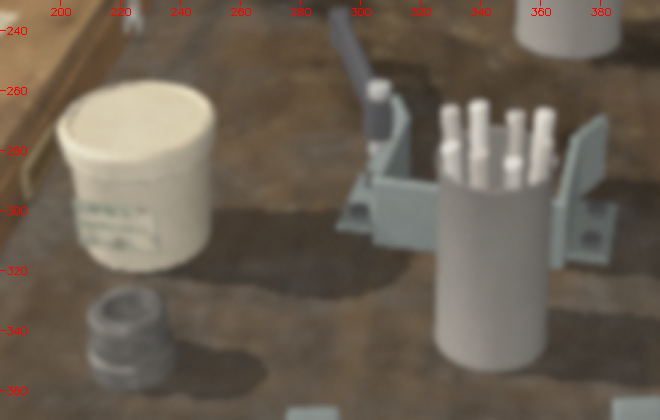

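```bash
cat > ov.py <<'E'
from fit import *
def poly(img,n,x,pts,u0,v0,s,col,closed=True):
    q=np.array([(w2px(n,T(x,p))-[u0,v0]+.5)*s for p in pts]);cv2.polylines(img,[np.round(q).astype(int)],closed,col,1,cv2.LINE_AA)
def circ(img,n,c,r,z,u0,v0,s,col):
    poly(img,n,[c[0],c[1],0],[(r*np.cos(a),r*np.sin(a),z) for a in np.linspace(0,6.28,40)],u0,v0,s,col)
CL=[(-.095,-.022),(.095,-.022),(.095,-.009),(-.045,-.009),(-.0514,-.0064),(-.054,0),(-.0514,.0064),(-.045,.009),(.095,.009),(.095,.022),(-.095,.022)]
def clamp(img,n,x,z0,*a):
    poly(img,n,x,[(p[0],p[1],z0+.03) for p in CL],*a)
    poly(img,n,x,[(p[0],p[1],z0) for p in [CL[0],CL[1],CL[9],CL[10]]],*a[:3],(255,255,0))
def stall(img,n,x,*a):
    for z in(.045,0.):
        poly(img,n,x,[(0,-.064,z),(.026,-.05,z),(.095,-.05,z),(.095,.05,z),(.026,.05,z),(0,.064,z)],*a,False)
        poly(img,n,x,[(0,-.070,z),(.026,-.056,z),(.101,-.056,z),(.101,.056,z),(.026,.056,z),(0,.070,z)],*a,False)
def rest(img,n,x,*a):
    poly(img,n,x,[(-.1,-.027,.006),(.1,-.027,.006),(.1,.027,.006),(-.1,.027,.006)],*a)
    for sx in(-1,1):
        for sy in(-1,1): poly(img,n,x,[(sx*.075-.012,sy*.027,.006),(sx*.075+.012,sy*.027,.006)],*a,False)
def view(src,n,u0,v0,u1,v1,s):
    return cv2.resize(cv2.imread(src)[v0:v1,u0:u1],None,fx=s,fy=s,interpolation=cv2.INTER_CUBIC)
E
cat > o1.py <<'E'
from ov import *
np.set_printoptions(precision=4,suppress=True)
S,r=fit("top",[(.101,-.056,.045),(.101,.056,.045),(0,.067,.045),(0,-.076,.045)],[(250.5,244.5),(243,294),(289.5,306),(297,239.5)],[.45,.05,1.57]);print("stall",S,r.tolist())
C,r=fit("top",[(-.095,-.022,.03),(-.095,.022,.03),(.095,.022,.03),(.095,-.022,.03),(-.054,0,.03)],[(525.5,226.5),(531.2,243.7),(450.5,266.3),(446,249),(513,240)],[.5,-.3,1.8]);print(C,r.tolist())
R=[.4643,.3682,.1258]
g=(0,255,0)
a=(230,200,370,330,5);i=view("pics/top0.png","top",*a);stall(i,"top",S,a[0],a[1],a[4],g);cv2.imwrite("pics/o1.png",i)
a=(340,200,540,340,4);i=view("pics/top0.png","top",*a);clamp(i,"top",C,0,a[0],a[1],a[4],g)
circ(i,"top",(.4187,-.1185),.0405,0,a[0],a[1],a[4],g)
circ(i,"top",(.4187,-.1185),.0405,.135,a[0],a[1],a[4],g);cv2.imwrite("pics/o2.png",i)
a=(180,120,440,370,3);i=view("pics/side0.png","side",*a);stall(i,"side",S,a[0],a[1],a[4],g)
circ(i,"side",(.4187,-.1185),.0405,0,a[0],a[1],a[4],g)
circ(i,"side",(.4187,-.1185),.0405,.135,a[0],a[1],a[4],g);cv2.imwrite("pics/o3.png",i)
a=(120,220,200,340,5);i=view("pics/top0.png","top",*a);rest(i,"top",R,a[0],a[1],a[4],g);
a=(240,350,440,440,3);j=view("pics/side0.png","side",*a);rest(j,"side",R,a[0],a[1],a[4],g)
k=np.zeros((600,1000,3),np.uint8);k[:i.shape[0],:i.shape[1]]=i;k[:j.shape[0],400:1000]=j;cv2.imwrite("pics/o4.png",cv2.resize(k,(800,480)))
E
python3 o1.py
```

```text
stall [0.4674 0.0726 1.4493] [[-0.41326510158543783, -0.8317229458264705], [-0.04832561067050278, 1.1376252626579344], [-0.06288574994476903, -0.40739866851873785], [0.5710570189318105, 0.2577246292286475]]
[ 0.5268 -0.3542  1.8352] [[0.876615064170096, -1.0583942618085587], [1.8238086617536737, 0.6487820475439605], [0.019227188789386673, 1.3277849084703348], [-1.678601892828567, -0.5683103768101319], [-0.9565542121281396, -0.17178409105670767]]
```

View pics/o1.png

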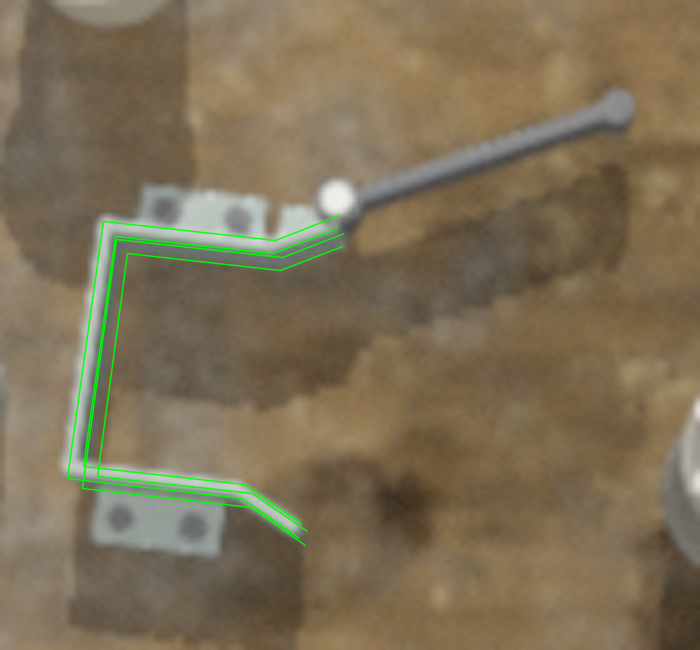

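View pics/o2.png

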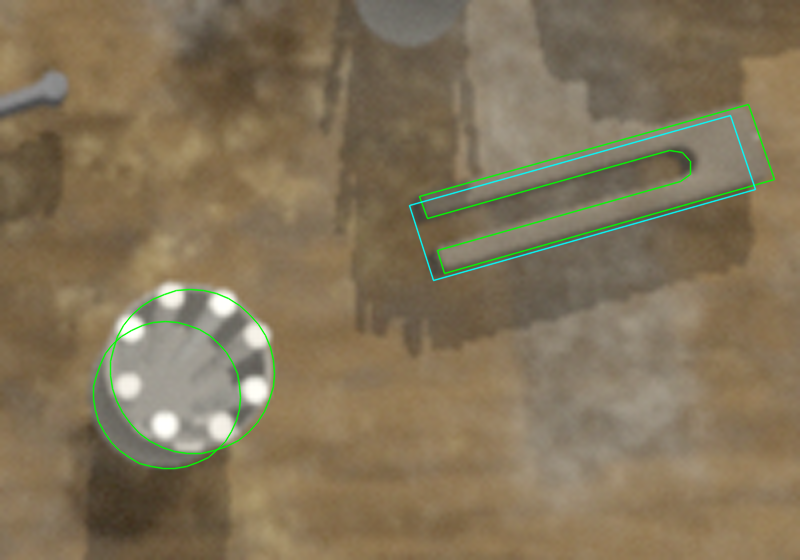

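View pics/o3.png

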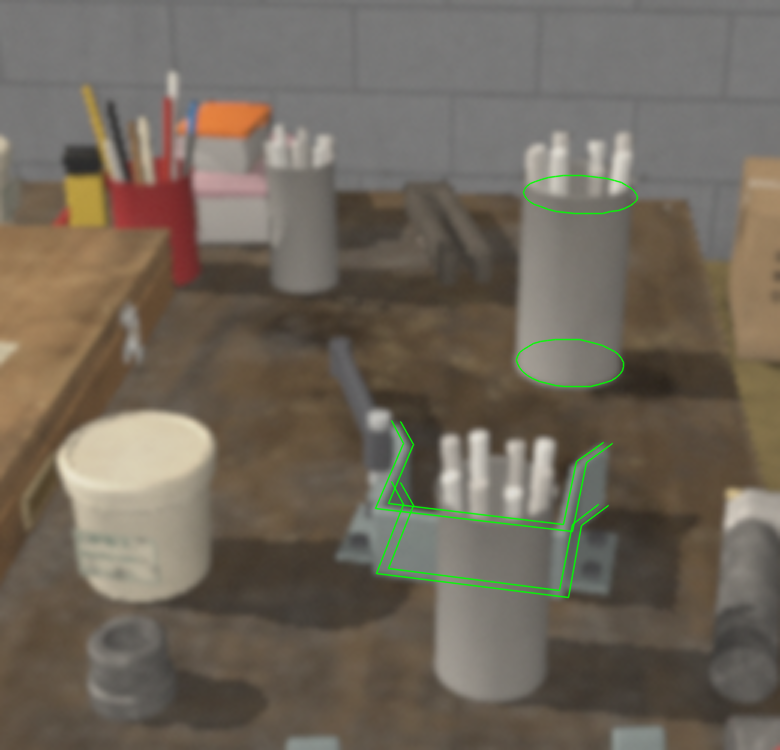

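View pics/o4.png

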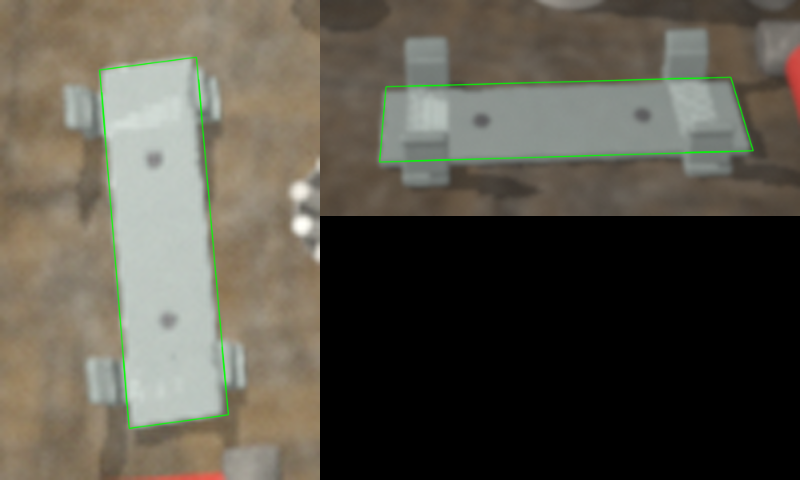

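```bash
cat > o2.py <<'E'
from ov import *
np.set_printoptions(precision=4,suppress=True)
g=(0,255,0)
# small tin: side view base left/right edges and top view rim
for z in (.09,.1,.11,.12): print(z,px2w("top",208.5-.2,271.7-.2,z), (px2w("top",223.5,272,z)-px2w("top",193.5,272,z))[1])
print("side bottom front",px2w("side",343.5,352,0))
c=(.455,.254)
import sys
c=(float(sys.argv[1]),float(sys.argv[2]));r=float(sys.argv[3]);h=float(sys.argv[4])
a=(180,230,400,380,3);i=view("pics/side0.png","side",*a)
circ(i,"side",c,r,0,a[0],a[1],a[4],g);circ(i,"side",c,r,h,a[0],a[1],a[4],g)
a=(180,240,260,340,4);j=view("pics/top0.png","top",*a)
circ(j,"top",c,r,0,a[0],a[1],a[4],g);circ(j,"top",c,r,h,a[0],a[1],a[4],g)
k=np.zeros((460,1000,3),np.uint8);k[:450,:660]=i;k[:400,670:990]=j;cv2.imwrite("pics/o5.png",cv2.resize(k,(800,368)))
E
python3 o2.py .455 .254 .031 .1
```

```text
0.09 [0.4694 0.2456 0.09  ] -0.06191397858745265
0.1 [0.468  0.2436 0.1   ] -0.061395701549255915
0.11 [0.4667 0.2415 0.11  ] -0.060877424511059125
0.12 [0.4653 0.2395 0.12  ] -0.06035914747286236
side bottom front [0.464  0.2686 0.    ]
```

View pics/o5.png

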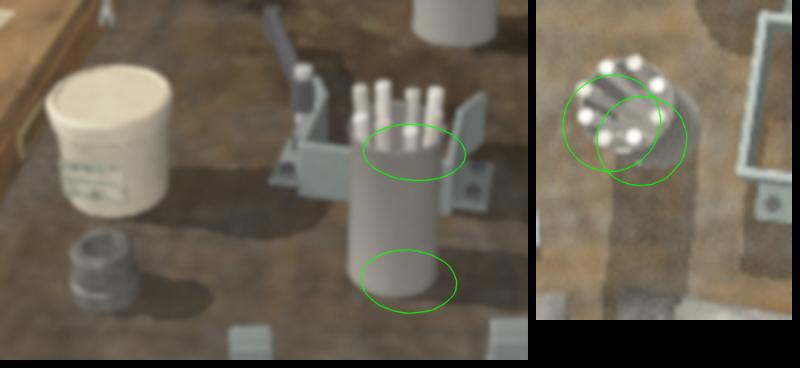

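```bash
python3 o2.py .4675 .2425 .028 .105
```

```text
0.09 [0.4694 0.2456 0.09  ] -0.06191397858745265
0.1 [0.468  0.2436 0.1   ] -0.061395701549255915
0.11 [0.4667 0.2415 0.11  ] -0.060877424511059125
0.12 [0.4653 0.2395 0.12  ] -0.06035914747286236
side bottom front [0.464  0.2686 0.    ]
```

View pics/o5.png

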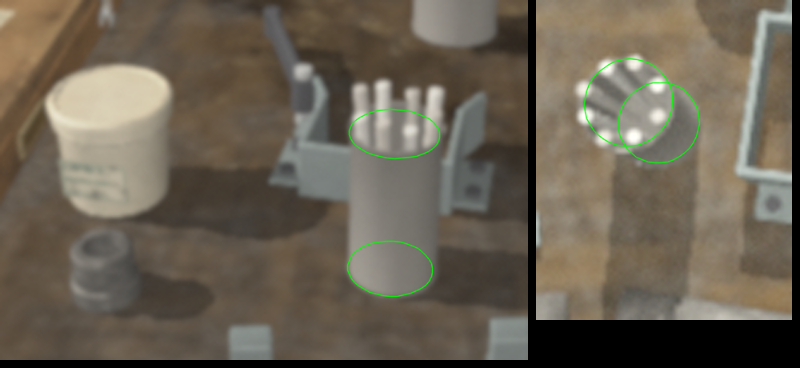

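```bash
cat > plan.py <<'E'
from h import *
from scipy.spatial.transform import Rotation as Ro
def plan(wps,op,start=None,pr=2):
    """wps: list of (x,y,z,yaw,n). rows in tool frame, rounded"""
    o=telemetry.get_obs()
    p=np.array(o["tool_pos"]);yaw=o["orientation"][2]
    R=Ro.from_euler("xyz",o["orientation"],degrees=True)
    if start is not None: p=np.array(start[:3],float);yaw=start[3];R=Ro.from_euler("xyz",[180,0,yaw],degrees=True)
    rows=[]
    for w in wps:
        n=w[4];tgt=np.array(w[:3],float)
        Rt=Ro.from_euler("xyz",[180,0,w[3]],degrees=True)
        for k in range(n):
            d=np.round(R.inv().apply((tgt-p)/(n-k))*100,pr)
            rv=(R.inv()*Rt).as_rotvec(degrees=True)/(n-k);rv=np.round(rv,1)
            p=p+R.apply(d/100);R=R*Ro.from_rotvec(rv,degrees=True)
            rows.append(" ".join(f"{v:g}" for v in [op,*(d+0),*(rv+0)]))
    for i in range(0,len(rows),12):print("; ".join(rows[i:i+12]));print()
    print("end",p.round(4),R.as_euler("xyz",degrees=True).round(1))
def st():
    o=telemetry.get_obs();print({k:np.round(o[k],4).tolist() for k in("clock","tool_pos","orientation","force","opening","joint_pos")})
E
python3 - <<'E'
from plan import *
plan([(.45,.42,.26,-30,11),(.56,.10,.26,-45,9),(.57,-.2,.25,-65,8),(.536,-.382,.12,-75,8)],8.7,pr=1)
E
```

```text
8.7 2.9 1.3 -0.3 0 0 1.3; 8.7 2.9 1.3 -0.3 0 0 1.3; 8.7 2.9 1.2 -0.3 0 0 1.3; 8.7 3 1.1 -0.3 0 0 1.3; 8.7 3 1.1 -0.3 0 0 1.3; 8.7 3 1 -0.3 0 0 1.3; 8.7 3 0.9 -0.3 0 0 1.2; 8.7 3.1 0.9 -0.3 0 0 1.3; 8.7 3.1 0.8 -0.3 0 0 1.2; 8.7 3.1 0.7 -0.4 0 0 1.3; 8.7 3.1 0.7 -0.3 0.1 0 1.2; 8.7 2.8 2.5 0 0 0 1.7

8.7 2.9 2.4 0 0 0 1.7; 8.7 3 2.3 0 0 0 1.7; 8.7 3 2.2 0 0 0 1.7; 8.7 3.1 2.1 0 0 0 1.6; 8.7 3.2 2 0 0 0 1.7; 8.7 3.2 1.9 0 0 0 1.6; 8.7 3.3 1.9 0 0 0 1.7; 8.7 3.3 1.7 0 0 0 1.6; 8.7 2.7 2.6 0.1 0 0 2.5; 8.7 2.9 2.4 0.1 0 0 2.5; 8.7 3 2.3 0.1 0 0 2.5; 8.7 3 2.2 0.1 0 0 2.5

8.7 3.2 2.1 0.2 0 0 2.5; 8.7 3.2 1.9 0.1 0 0 2.5; 8.7 3.3 1.8 0.2 0 0 2.5; 8.7 3.4 1.6 0.1 0 0 2.5; 8.7 1.9 1.3 1.6 0 0 1.3; 8.7 1.9 1.3 1.6 0 0 1.2; 8.7 1.9 1.3 1.6 0 0 1.3; 8.7 2 1.2 1.6 0 0 1.2; 8.7 2 1.2 1.6 0 0 1.3; 8.7 2 1.1 1.7 0 0 1.2; 8.7 2 1.1 1.6 0 0 1.3; 8.7 2.1 1.1 1.7 0 0 1.2

end [ 0.5357 -0.3819  0.12  ] [-180.   -0.  -75.]
```

Call:
step_arm(plan="8.7 2.9 1.3 -0.3 0 0 1.3; 8.7 2.9 1.3 -0.3 0 0 1.3; 8.7 2.9 1.2 -0.3 0 0 1.3; 8.7 3 1.1 -0.3 0 0 1.3; 8.7 3 1.1 -0.3 0 0 1.3; 8.7 3 1 -0.3 0 0 1.3; 8.7 3 0.9 -0.3 0 0 1.2; 8.7 3.1 0.9 -0.3 0 0 1.3; 8.7 3.1 0.8 -0.3 0 0 1.2; 8.7 3.1 0.7 -0.4 0 0 1.3; 8.7 3.1 0.7 -0.3 0 0 1.2; 8.7 2.8 2.5 0 0 0 1.7")

```text
clock: 1.1
tool_pos: [0.4643, 0.3849, 0.2601]
orientation: [180.0, -0.0, -31.7]
force: [1.3, 0.7, 0.3]
opening: 0.0873
```

Call:
step_arm(plan="8.7 2.9 2.4 0 0 0 1.7; 8.7 3 2.3 0 0 0 1.7; 8.7 3 2.2 0 0 0 1.7; 8.7 3.1 2.1 0 0 0 1.6; 8.7 3.2 2 0 0 0 1.7; 8.7 3.2 1.9 0 0 0 1.6; 8.7 3.3 1.9 0 0 0 1.7; 8.7 3.3 1.7 0 0 0 1.6; 8.7 2.7 2.6 0.1 0 0 2.5; 8.7 2.9 2.4 0.1 0 0 2.5; 8.7 3 2.3 0.1 0 0 2.5; 8.7 3 2.2 0.1 0 0 2.5")

```text
clock: 2.1
tool_pos: [0.5648, -0.0509, 0.2562]
orientation: [180.0, 0.0, -55.1]
force: [1.2, 1.4, 0.5]
opening: 0.0868
```

Call:
step_arm(plan="8.7 3.2 2.1 0.2 0 0 2.5; 8.7 3.2 1.9 0.1 0 0 2.5; 8.7 3.3 1.8 0.2 0 0 2.5; 8.7 3.4 1.6 0.1 0 0 2.5; 8.7 1.9 1.3 1.6 0 0 1.3; 8.7 1.9 1.3 1.6 0 0 1.2; 8.7 1.9 1.3 1.6 0 0 1.3; 8.7 2 1.2 1.6 0 0 1.2; 8.7 2 1.2 1.6 0 0 1.3; 8.7 2 1.1 1.7 0 0 1.2; 8.7 2 1.1 1.6 0 0 1.3; 8.7 2.1 1.1 1.7 0 0 1.2")

```text
clock: 3.1
tool_pos: [0.5353, -0.3824, 0.1195]
orientation: [180.0, 0.0, -75.0]
force: [0.8, -0.3, -0.1]
opening: 0.0871
```

```bash
python3 - <<'E'
from plan import *
st()
for n in("top","side"): cv2.imwrite(f"pics/{n}1.png",snapshot(n))
crop(cv2.imread("pics/top1.png"),380,180,580,320,4,"pics/d1.png")
crop(cv2.imread("pics/side1.png"),240,80,440,260,4,"pics/d2.png")
E
```

```text
{'clock': 3.1, 'tool_pos': [0.5353, -0.3824, 0.1195], 'orientation': [179.9766, 0.0202, -75.0317], 'force': [0.7734, -0.3398, -0.0667], 'opening': 0.0871, 'joint_pos': [-18.5974, 23.5898, -9.4248, -0.0047, -57.0161, 33.5683]}
```

View pics/d1.png

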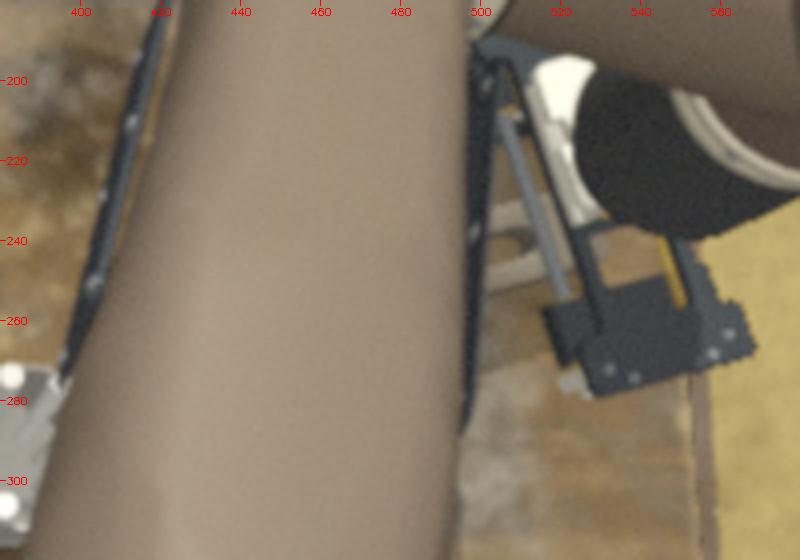

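View pics/d2.png

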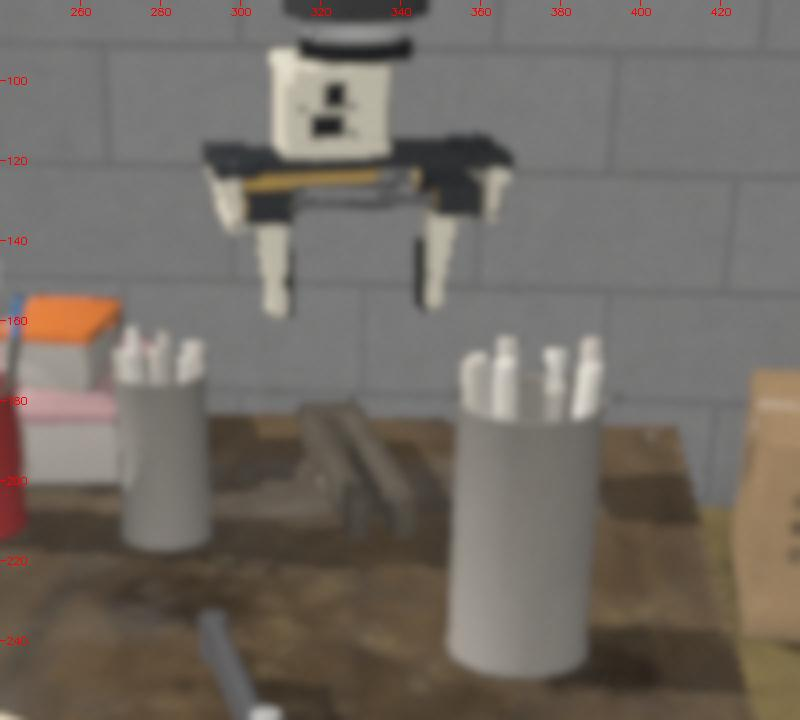

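Call:
step_arm(plan="8.7 0 0 3 0 0 0; 8.7 0 0 3 0 0 0; 8.7 0 0 2.5 0 0 0; 8.7 0 0 1.5 0 0 0; 8.7 0 0 0.9 0 0 0; 8.7 0 0 0.5 0 0 0; 4.0 0 0 0 0 0 0; 3.5 0 0 0 0 0 0; 3.0 0 0 0 0 0 0; 3.0 0 0 0 0 0 0; 3.0 0 0 0 0 0 0; 3.0 0 0 0 0 0 0")

```text
clock: 4.2
tool_pos: [0.5361, -0.3817, 0.0073]
orientation: [-179.9, -0.0, -75.0]
force: [-0.3, 0.6, -0.5]
opening: 0.0524
```

Call:
step_arm(plan="3.0 0 0 0 0 0 0; 3.0 0 0 0 0 0 0; 3.0 0 0 0 0 0 0; 3.0 0 0 0 0 0 0")

```text
clock: 4.53
tool_pos: [0.5364, -0.3817, 0.007]
orientation: [-179.9, -0.0, -75.0]
force: [1.2, 1.1, 4.3]
opening: 0.0438
```

Call:
step_arm(plan="3.0 0 0 -1 0 0 0; 3.0 0 0 -1.5 0 0 0; 3.0 0 0 -1.5 0 0 0; 3.0 0 0 0 0 0 0; 3.0 0 0 0 0 0 0")

```text
clock: 4.95
tool_pos: [0.5353, -0.3813, 0.0464]
orientation: [-180.0, 0.0, -75.0]
force: [-0.6, -0.3, -8.5]
opening: 0.044
```

```bash
python3 - <<'E'
from plan import *
st()
cv2.imwrite(f"pics/side2.png",snapshot("side"))
crop(cv2.imread("pics/side2.png"),240,80,440,260,4,"pics/d2.png")
plan([(.3755,-.3126,.03,-102.7,10)],3.0,pr=1)
E
```

```text
{'clock': 4.95, 'tool_pos': [0.5353, -0.3813, 0.0464], 'orientation': [-179.9964, 0.0321, -75.0022], 'force': [-0.6185, -0.2665, -8.5341], 'opening': 0.044, 'joint_pos': [-18.507, 27.8294, -13.5243, -0.0383, -48.661, 33.5301]}
3 -1.1 1.4 0.2 0 0 2.8; 3 -1 1.4 0.2 0 0 2.8; 3 -0.9 1.5 0.1 0 0 2.8; 3 -0.9 1.5 0.2 0 0 2.8; 3 -0.8 1.5 0.1 0 0 2.7; 3 -0.7 1.6 0.2 0 0 2.8; 3 -0.6 1.6 0.1 0 0 2.7; 3 -0.6 1.6 0.2 0 0 2.8; 3 -0.5 1.7 0.1 0.1 0 2.7; 3 -0.4 1.7 0.2 0 0.1 2.8

end [ 0.3751 -0.3121  0.0298] [ 180.    -0.  -102.7]
```

View pics/d2.png

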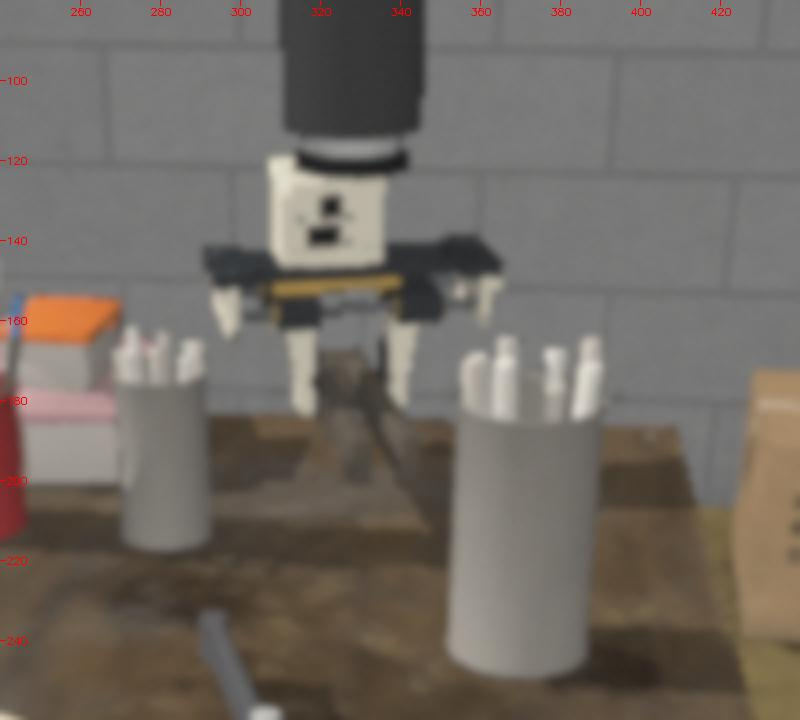

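Call:
step_arm(plan="3 -1.1 1.4 0.2 0 0 2.8; 3 -1 1.4 0.2 0 0 2.8; 3 -0.9 1.5 0.1 0 0 2.8; 3 -0.9 1.5 0.2 0 0 2.8; 3 -0.8 1.5 0.1 0 0 2.7; 3 -0.7 1.6 0.2 0 0 2.8; 3 -0.6 1.6 0.1 0 0 2.7; 3 -0.6 1.6 0.2 0 0 2.8; 3 -0.5 1.7 0.1 0 0 2.7; 3 -0.4 1.7 0.2 0 0 2.8; 3 0 0 0 0 0 0; 3 0 0 0 0 0 0")

```text
clock: 6.0
tool_pos: [0.3741, -0.3121, 0.0297]
orientation: [179.8, 0.0, -102.7]
force: [0.7, -0.1, -8.3]
opening: 0.0438
```

```bash
python3 - <<'E'
from ov import *
from plan import st
st()
for n in("top","side"): cv2.imwrite(f"pics/{n}3.png",snapshot(n))
crop(cv2.imread("pics/top3.png"),340,220,540,360,4,"pics/d1.png")
crop(cv2.imread("pics/side3.png"),300,80,460,260,4,"pics/d2.png")
E
```

```text
{'clock': 6.0, 'tool_pos': [0.3741, -0.3121, 0.0297], 'orientation': [179.8454, 0.0293, -102.6883], 'force': [0.6973, -0.0971, -8.2789], 'opening': 0.0438, 'joint_pos': [-16.6688, 16.2124, -36.4682, -0.0304, -37.4756, 4.0048]}
```

View pics/d1.png

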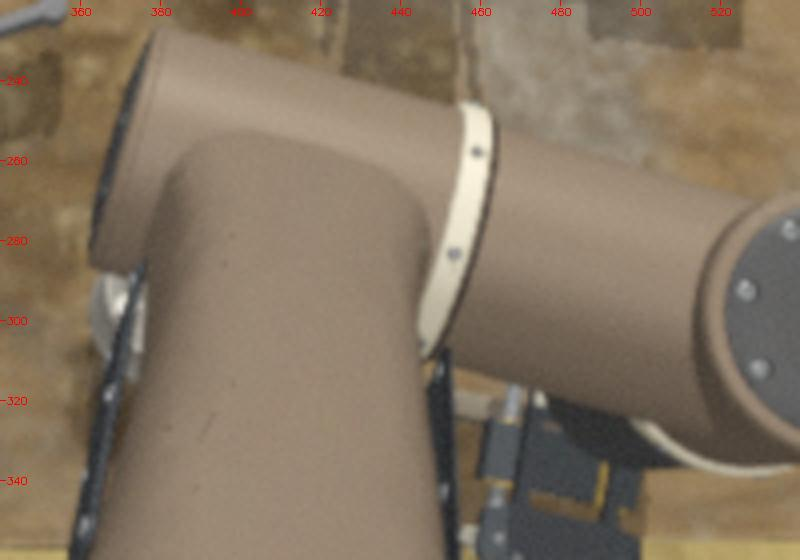

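View pics/d2.png

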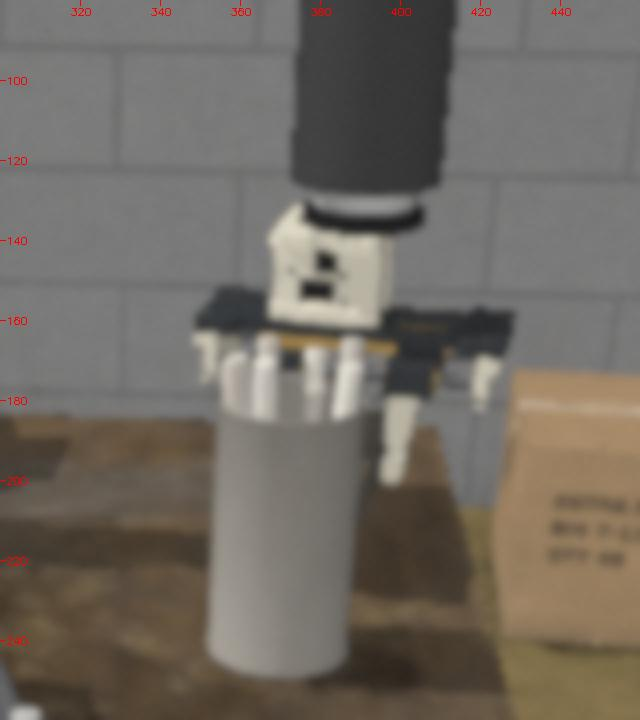

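Call:
step_arm(plan="3 0 0 0.6 0 0 0; 3 0 0 0.6 0 0 0; 3 0 0 0.5 0 0 0; 3 -1 0 0 0 0 0; 3 -1 0 0 0 0 0; 3 -1 0 0 0 0 0; 3 -0.5 0 0 0 0 0; 3 -0.5 0 0 0 0 0; 3 -0.5 0 0 0 0 0; 3 -0.8 0 0 0 0 0; 3 -0.8 0 0 0 0 0; 3 -0.8 0 0 0 0 0")

```text
clock: 7.1
tool_pos: [0.3913, -0.2451, 0.0137]
orientation: [-180.0, -0.0, -102.7]
force: [-1.4, -4.9, -7.5]
opening: 0.044
```

```bash
python3 - <<'E'
from ov import *
from plan import st
st()
for n in("top","side"): cv2.imwrite(f"pics/{n}4.png",snapshot(n))
crop(cv2.imread("pics/top4.png"),300,220,500,360,4,"pics/d1.png")
crop(cv2.imread("pics/side4.png"),300,80,460,260,4,"pics/d2.png")
E
```

```text
{'clock': 7.1, 'tool_pos': [0.3913, -0.2451, 0.0137], 'orientation': [-179.9909, -0.0142, -102.6778], 'force': [-1.3883, -4.8901, -7.4879], 'opening': 0.044, 'joint_pos': [-7.5024, 15.744, -40.6444, 0.0271, -33.6038, -5.198]}
```

View pics/d1.png

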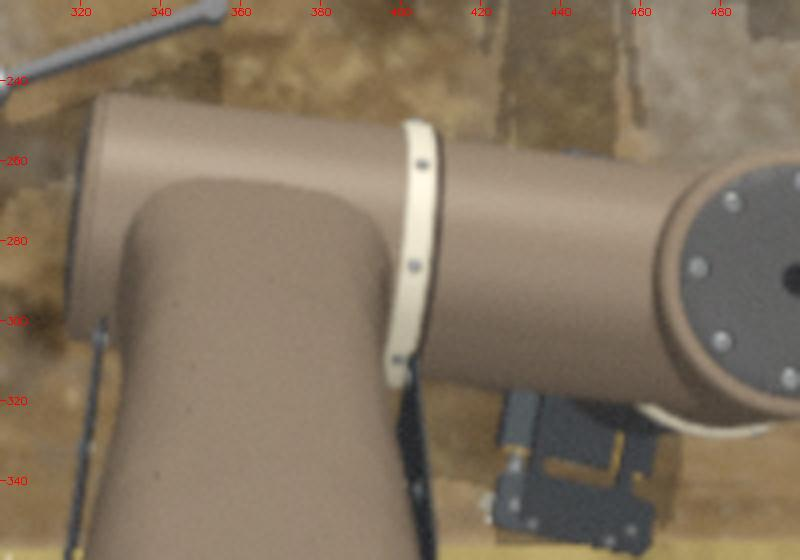

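View pics/d2.png

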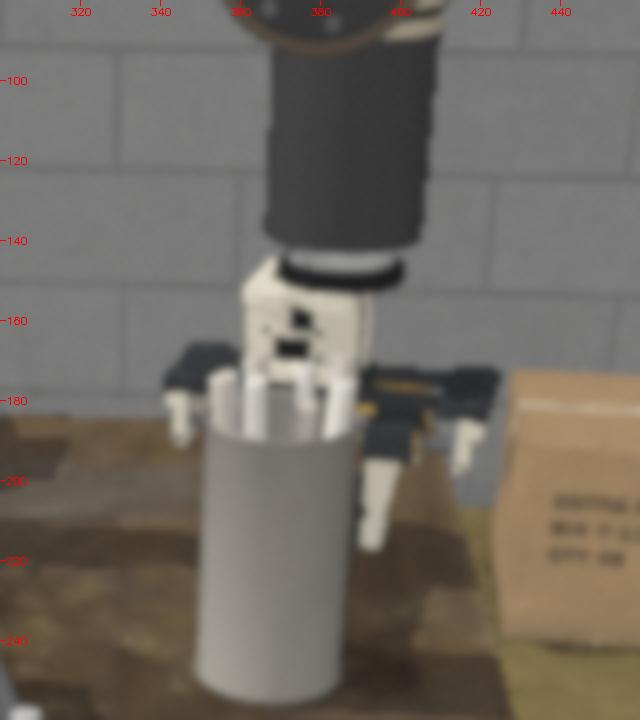

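```bash
cat > tin.py <<'E'
from ov import *
import sys
src=sys.argv[1];x,y=float(sys.argv[2]),float(sys.argv[3])
a=(300,100,440,300,4) if len(sys.argv)<5 else tuple(map(int,sys.argv[4].split(",")))
i=view(src,"side",*a)
for z in(0,.135):circ(i,"side",(x,y),.0405,z,a[0],a[1],a[4],(0,255,0))
S=[.4684,.0736,1.449];stall(i,"side",S,a[0],a[1],a[4],(0,200,255))
cv2.imwrite("pics/t.png",i)
E
python3 tin.py pics/side4.png .4275 -.0846
```

```text
(no output)
```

View pics/t.png

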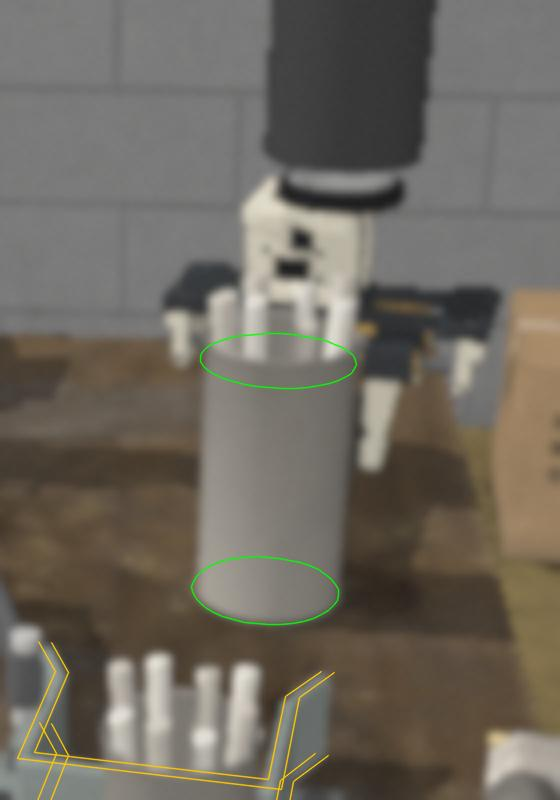

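Call:
step_arm(plan="3 -0.6 0 0 0 0 0; 3 -1 0 0 0 0 0; 3 -1.1 0 0 0 0 0; 3 -1.1 0 0 0 0 0; 3 -1.1 0 0 0 0 0; 3 -1.1 0 0 0 0 0; 3 -1.1 0 0 0 0 0; 3 -1.1 0 0 0 0 0; 3 -0.8 0 0 0 0 0; 3 -0.5 0 0 0 0 0; 3 -0.5 0 0 0 0 0; 3 0 0 0 0 0 0")

```text
clock: 8.2
tool_pos: [0.4136, -0.1473, 0.0136]
orientation: [-180.0, 0.0, -102.6]
force: [-0.8, -0.7, -9.5]
opening: 0.0437
```

```bash
python3 - <<'E'
from ov import *
from plan import st
st()
for n in("top","side"): cv2.imwrite(f"pics/{n}5.png",snapshot(n))
crop(cv2.imread("pics/top5.png"),220,200,420,340,4,"pics/d1.png")
from plan import telemetry
p=telemetry.get_obs()["tool_pos"];print(p[0]+.1645*.2198,p[1]+.1645*.9755)
E
python3 tin.py pics/side5.png $(python3 -c "
from plan import *
p=telemetry.get_obs()['tool_pos'];print(p[0]+.1645*.2198,p[1]+.1645*.9755)")
```

```text
{'clock': 8.2, 'tool_pos': [0.4136, -0.1473, 0.0136], 'orientation': [-179.9745, 0.0205, -102.6499], 'force': [-0.7923, -0.6687, -9.4742], 'opening': 0.0437, 'joint_pos': [6.2868, 13.9965, -43.4721, -0.0206, -32.5007, -18.9193]}
0.4497780511352275 0.012770955600757888
```

View pics/d1.png

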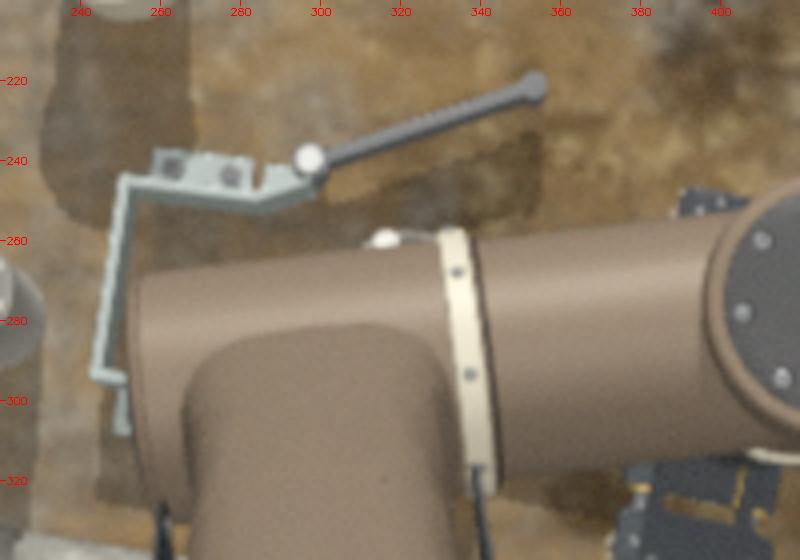

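View pics/t.png

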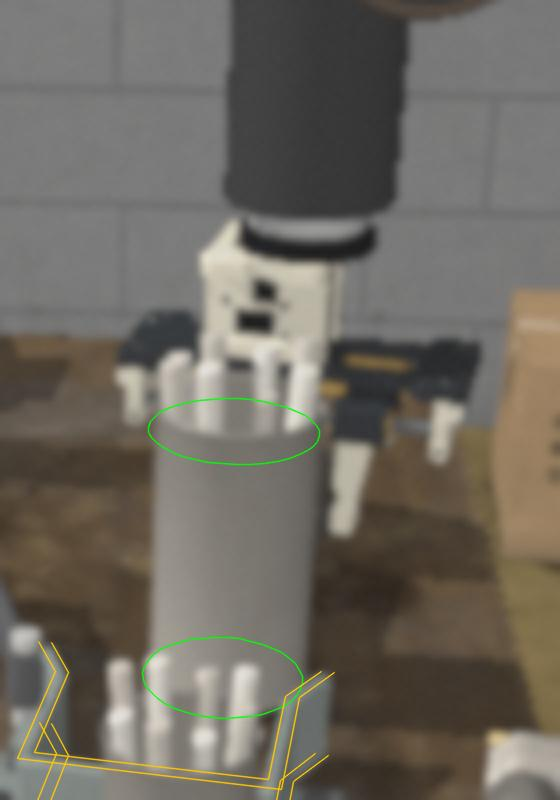

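Call:
step_arm(plan="3 -0.6 0 0 0 0 0; 3 -0.9 0 0 0 0 0; 3 -1 0 0 0 0 0; 3 -1 0 0 0 0 0; 3 -1 0 0 0 0 0; 3 -1 0 0 0 0 0; 3 -1 0 0 0 0 0; 3 -1 0 0 0 0 0; 3 -0.8 0 0 0 0 0; 3 -0.6 0 0 0 0 0; 3 -0.5 0 0 0 0 0; 3 -0.4 0 0 0 0 0")

```text
clock: 9.3
tool_pos: [0.4346, -0.052, 0.0135]
orientation: [180.0, -0.0, -102.7]
force: [-0.6, -5.9, -8.0]
opening: 0.0436
```

Call:
step_arm(plan="3 -0.4 0 0 0 0 0; 3 -0.3 0 0 0 0 0; 3 -0.3 0 0 0 0 0")

```text
clock: 9.55
tool_pos: [0.4368, -0.0425, 0.0135]
orientation: [180.0, -0.0, -102.7]
force: [0.1, -4.8, -7.5]
opening: 0.0439
```

```bash
python3 - <<'E'
from ov import *
from plan import st
st()
for n in("top","side"): cv2.imwrite(f"pics/{n}6.png",snapshot(n))
crop(cv2.imread("pics/top6.png"),180,200,380,340,4,"pics/d1.png")
E
python3 tin.py pics/side6.png $(python3 -c "
from plan import *
p=telemetry.get_obs()['tool_pos'];print(p[0]+.1645*.2198,p[1]+.1645*.9755)") 260,130,420,380,3
```

```text
{'clock': 9.55, 'tool_pos': [0.4368, -0.0425, 0.0135], 'orientation': [179.9836, -0.0111, -102.6819], 'force': [0.0609, -4.8177, -7.4862], 'opening': 0.0439, 'joint_pos': [20.3652, 14.0113, -43.4774, 0.0007, -32.5311, -33.0477]}
```

View pics/d1.png

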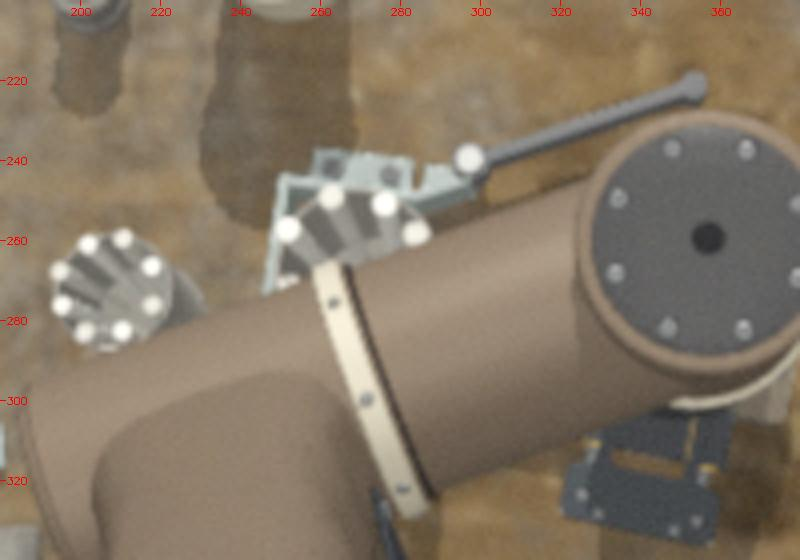

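View pics/t.png

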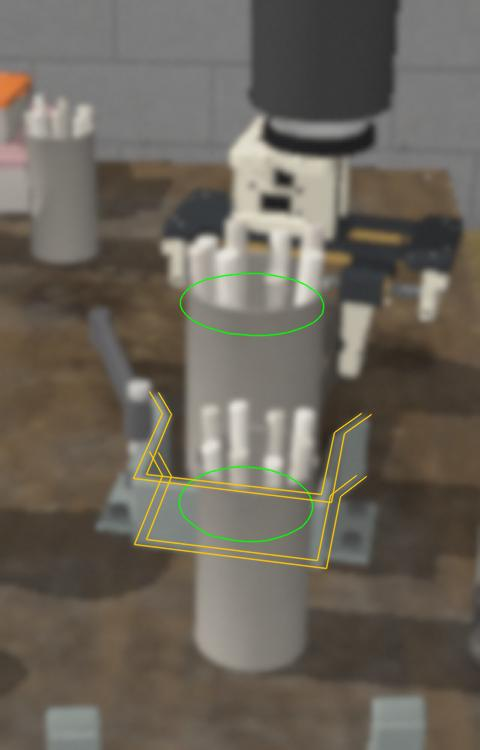

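Call:
step_arm(plan="3 -0.3 0 0 0 0 0; 3 -0.3 0 0 0 0 0; 3 -0.1 0 0 0 0 0")

```text
clock: 9.9
tool_pos: [0.4385, -0.0356, 0.0136]
orientation: [180.0, -0.0, -102.7]
force: [-1.6, -4.8, -7.8]
opening: 0.0441
```

Call:
step_arm(plan="3 -0.15 0 0 0 0 0")

```text
clock: 9.98
tool_pos: [0.4387, -0.0342, 0.0135]
orientation: [180.0, -0.0, -102.7]
force: [-1.1, -5.2, -8.3]
opening: 0.0436
```

Call:
step_arm(plan="3 -0.15 0 0 0 0 0")

```text
clock: 10.07
tool_pos: [0.4391, -0.0328, 0.0135]
orientation: [180.0, -0.0, -102.7]
force: [-0.5, -3.9, -8.0]
opening: 0.0439
```

Call:
step_arm(plan="3 -0.15 0 0 0 0 0")

```text
clock: 10.15
tool_pos: [0.4394, -0.0313, 0.0135]
orientation: [180.0, -0.0, -102.7]
force: [-1.1, -4.7, -7.4]
opening: 0.0435
```

Call:
step_arm(plan="3 -0.15 0 0 0 0 0")

```text
clock: 10.23
tool_pos: [0.4397, -0.0298, 0.0136]
orientation: [180.0, -0.0, -102.7]
force: [-1.0, -5.0, -7.7]
opening: 0.0438
```

Call:
step_arm(plan="3 -0.15 0 0 0 0 0")

```text
clock: 10.32
tool_pos: [0.4401, -0.0283, 0.0135]
orientation: [180.0, -0.0, -102.7]
force: [-0.6, -4.1, -8.1]
opening: 0.0439
```

Call:
step_arm(plan="3 -0.15 0 0 0 0 0")

```text
clock: 10.4
tool_pos: [0.4395, -0.0277, 0.0134]
orientation: [179.9, -0.1, -102.7]
force: [0.5, -19.5, -6.2]
opening: 0.0442
```

Call:
step_arm(plan="3 -0.15 0 0 0 0 0")

```text
clock: 10.48
tool_pos: [0.439, -0.0274, 0.0133]
orientation: [179.8, -0.2, -102.7]
force: [0.6, -28.8, -5.2]
opening: 0.0434
```

Call:
step_arm(plan="3 -0.15 0 0 0 0 0")

```text
clock: 10.57
tool_pos: [0.4382, -0.027, 0.0131]
orientation: [179.7, -0.3, -102.8]
force: [-0.1, -33.1, -5.4]
opening: 0.0439
```

Call:
step_arm(plan="3 0.5 0 0 0 0 0; 3 1 0 0 0 0 0; 3 1.5 0 0 0 0 0; 3 2 0 0 0 0 0; 3 2 0 0 0 0 0; 3 1 0 0 0 0 0; 3 0 0 0 0 0 0")

```text
clock: 11.15
tool_pos: [0.4233, -0.1033, 0.0136]
orientation: [-180.0, 0.0, -102.8]
force: [-0.1, 0.1, -7.8]
opening: 0.0438
```

```bash
cat > gate.py <<'E'
from plan import *
S=np.array([.4684,.0736]);a=1.449
ex=np.array([np.cos(a),np.sin(a)]);ey=np.array([-ex[1],ex[0]])
def W(x,y,z,n,yaw=-97.0): # clamp tip-left-corner in stall frame -> tool pose
    p=S+(x-.125)*ex+(y-.022)*ey; return (p[0],p[1],z,yaw,n)
E
python3 - <<'E'
from gate import *
st()
for n in("top","side"): cv2.imwrite(f"pics/{n}7.png",snapshot(n))
crop(cv2.imread("pics/top7.png"),180,200,380,340,4,"pics/d1.png")
p=telemetry.get_obs()["tool_pos"]
plan([(p[0],p[1],.08,-102.7,3),W(-.08,-.165,.08,9),W(-.08,-.165,.016,4)],3,pr=1)
E
python3 tin.py pics/side7.png .4735 .132 260,130,420,380,3
```

```text
{'clock': 11.15, 'tool_pos': [0.4233, -0.1033, 0.0136], 'orientation': [-179.9733, 0.0274, -102.7754], 'force': [-0.0766, 0.051, -7.7679], 'opening': 0.0438, 'joint_pos': [12.392, 13.7322, -43.8825, -0.025, -32.3495, -25.1463]}
3 0 0 -2.2 0 0 0; 3 0 0 -2.2 0 0 0; 3 0 0 -2.2 -0.1 0 0; 3 0 -2.3 0 0 0 -0.6; 3 0.1 -2.3 0 0 0 -0.6; 3 0.1 -2.4 0 0 0 -0.6; 3 0.1 -2.3 0 0 0 -0.7; 3 0.2 -2.4 0 0 0 -0.6; 3 0.2 -2.3 0 0 0 -0.7; 3 0.2 -2.4 0 0 0 -0.6; 3 0.2 -2.3 0 0 0 -0.7; 3 0.2 -2.4 0 0 0 -0.6

3 0 0 1.6 0 0 0; 3 0 0 1.6 0 0 0; 3 0 0 1.6 0 0 0; 3 0 0 1.6 0 0 0

end [ 0.6296 -0.1523  0.0157] [180.   0. -97.]
```

View pics/d1.png

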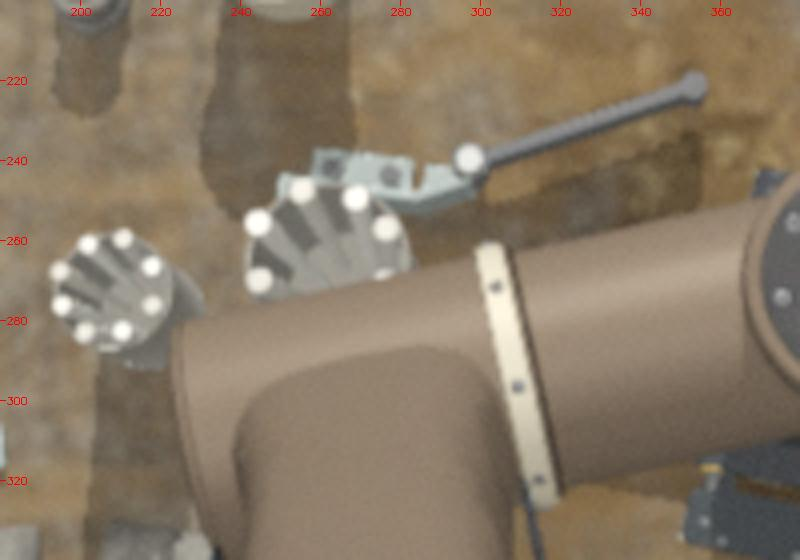

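View pics/t.png

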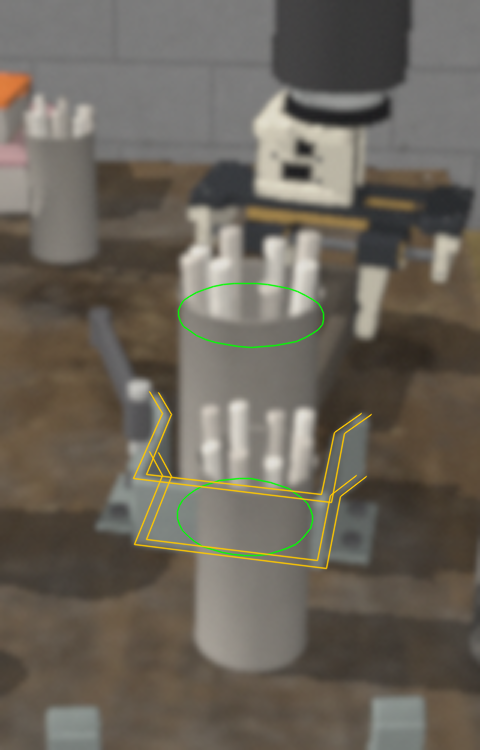

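Call:
step_arm(plan="3 0 0 -2.2 0 0 0; 3 0 0 -2.2 0 0 0; 3 0 0 -2.2 0 0 0; 3 0 -2.3 0 0 0 -0.6; 3 0.1 -2.3 0 0 0 -0.6; 3 0.1 -2.4 0 0 0 -0.6; 3 0.1 -2.3 0 0 0 -0.7; 3 0.2 -2.4 0 0 0 -0.6; 3 0.2 -2.3 0 0 0 -0.7; 3 0.2 -2.4 0 0 0 -0.6; 3 0.2 -2.3 0 0 0 -0.7; 3 0.2 -2.4 0 0 0 -0.6")

```text
clock: 12.25
tool_pos: [0.6302, -0.1512, 0.0789]
orientation: [180.0, 0.0, -96.9]
force: [0.6, 0.9, -8.8]
opening: 0.0441
```

```bash
python3 - <<'E'
from gate import *
st()
for n in("top","side"): cv2.imwrite(f"pics/{n}8.png",snapshot(n))
crop(cv2.imread("pics/top8.png"),240,130,440,270,4,"pics/d1.png")
crop(cv2.imread("pics/side8.png"),200,80,400,300,3,"pics/d2.png")
E
```

```text
{'clock': 12.25, 'tool_pos': [0.6302, -0.1512, 0.0789], 'orientation': [179.9729, 0.0219, -96.8952], 'force': [0.5948, 0.8512, -8.7983], 'opening': 0.0441, 'joint_pos': [3.7043, 25.0814, -13.112, -0.0337, -51.8293, -10.5787]}
```

View pics/d1.png

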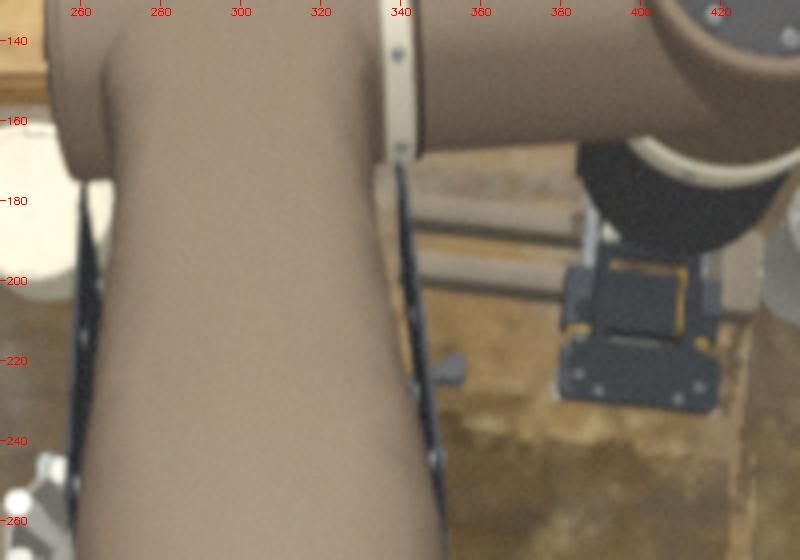

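View pics/d2.png

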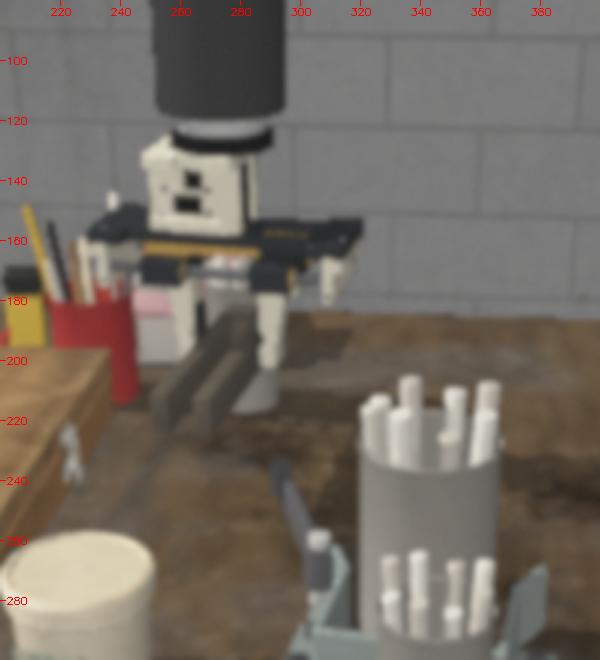

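```bash
python3 - <<'E'
from gate import *
print(px2w("top",451.5,184.5,.11),px2w("top",451.5,184.5,.105))
p=telemetry.get_obs()["tool_pos"];c=np.deg2rad(83);print("clamp end",p[0]-.065*np.cos(c),p[1]-.065*np.sin(c))
plan([W(-.06,-.165,.078,2),W(-.06,-.165,.016,4)],3,pr=1)
E
```

```text
[ 0.64496037 -0.26160638  0.11      ] [ 0.6463945  -0.26273261  0.105     ]
clamp end 0.6253167690909416 -0.21617246686060332
3 -0.9 0.2 0 -0.1 0 0.1; 3 -1 0.2 0.1 -0.1 0 0; 3 0 0 1.5 0 0 0; 3 0 0 1.6 0 0 0; 3 0 0 1.5 0 0 0; 3 0 0 1.6 0 0 0

end [ 0.6315 -0.1323  0.0158] [180.  -0. -97.]
```

Call:
step_arm(plan="3 -1 0.2 0 0 0 0; 3 -1 0.2 0 0 0 0; 3 0 0 1.5 0 0 0; 3 0 0 1.6 0 0 0; 3 0 0 1.6 0 0 0; 3 0 0 1.5 0 0 0; 3 0 1 0 0 0 0; 3 0 1.2 0 0 0 0; 3 0 1.2 0 0 0 0")

```text
clock: 13.1
tool_pos: [0.593, -0.1265, 0.0177]
orientation: [-180.0, -0.0, -96.9]
force: [0.8, 0.1, -8.0]
opening: 0.0438
```

```bash
python3 - <<'E'
from gate import *
st()
cv2.imwrite("pics/side9.png",snapshot("side"))
crop(cv2.imread("pics/side9.png"),200,130,400,330,3,"pics/d2.png")
plan([W(-.06,-.08,.016,5),W(-.0648,-.0551,.016,3),W(-.0612,-.0325,.016,3),W(-.0496,-.0106,.016,3),W(-.0298,.0069,.016,3),W(-.004,.014,.016,4)],3,pr=1)
E
```

```text
{'clock': 13.1, 'tool_pos': [0.593, -0.1265, 0.0177], 'orientation': [-179.9912, -0.0042, -96.9198], 'force': [0.7647, 0.1021, -8.0311], 'opening': 0.0438, 'joint_pos': [6.4021, 26.0224, -21.8195, 0.0091, -42.1506, -13.3287]}
3 0 0.9 0 0 0 0; 3 0 0.8 0 0 0 0; 3 0 0.9 0.1 0 0 0; 3 0.1 0.8 0 0.1 0 0; 3 0 0.9 0.1 0 0 0; 3 0.2 0.8 0 0 0 0; 3 0.2 0.8 0 0 0 0; 3 0.1 0.9 0 0 0 0; 3 -0.1 0.7 0 0 0 0; 3 -0.1 0.8 0 0 0 0; 3 -0.1 0.7 0 0 0 0; 3 -0.4 0.7 0 0 0 0

3 -0.4 0.8 0 0 0 0; 3 -0.4 0.7 0 0 0 0; 3 -0.7 0.6 0 0 0 0; 3 -0.6 0.6 0 0 0 0; 3 -0.7 0.6 0 0 0 0; 3 -0.6 0.2 0 0 0 0; 3 -0.7 0.2 0 0 0 0; 3 -0.6 0.1 0 0 0 0; 3 -0.7 0.2 0 0 0 0

end [ 0.4606 -0.0551  0.0159] [180.   0. -97.]
```

View pics/d2.png

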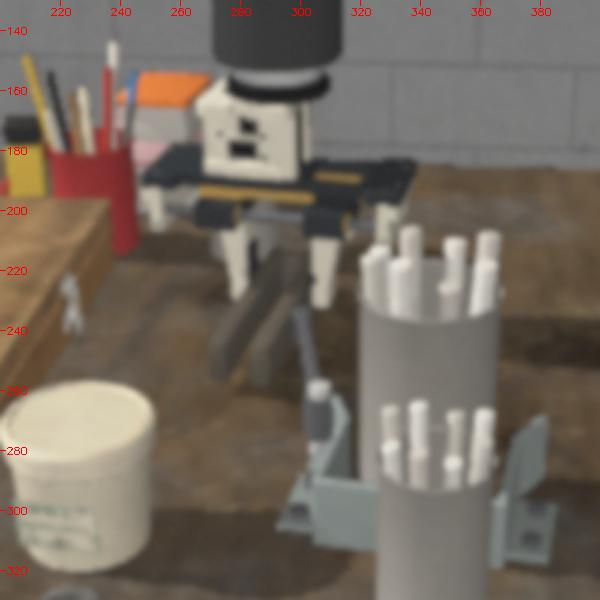

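Call:
step_arm(plan="3 0 0.9 0 0 0 0; 3 0 0.8 0 0 0 0; 3 0 0.9 0.1 0 0 0; 3 0.1 0.8 0 0 0 0; 3 0 0.9 0.1 0 0 0; 3 0.2 0.8 0 0 0 0; 3 0.2 0.8 0 0 0 0; 3 0.1 0.9 0 0 0 0")

```text
clock: 13.82
tool_pos: [0.5252, -0.1255, 0.0157]
orientation: [-179.9, 0.0, -97.0]
force: [1.0, 0.5, -7.5]
opening: 0.0439
```

```bash
python3 - <<'E'
from gate import *
st()
for n in("top","side"): cv2.imwrite(f"pics/{n}10.png",snapshot(n))
crop(cv2.imread("pics/side10.png"),200,130,400,330,3,"pics/d2.png")
crop(cv2.imread("pics/top10.png"),240,180,440,320,4,"pics/d1.png")
E
```

```text
{'clock': 13.8167, 'tool_pos': [0.5252, -0.1255, 0.0157], 'orientation': [-179.9459, 0.0091, -96.983], 'force': [1.0159, 0.4791, -7.5222], 'opening': 0.0439, 'joint_pos': [7.3744, 21.3492, -30.6576, 0.0075, -37.9386, -14.3633]}
```

View pics/d2.png

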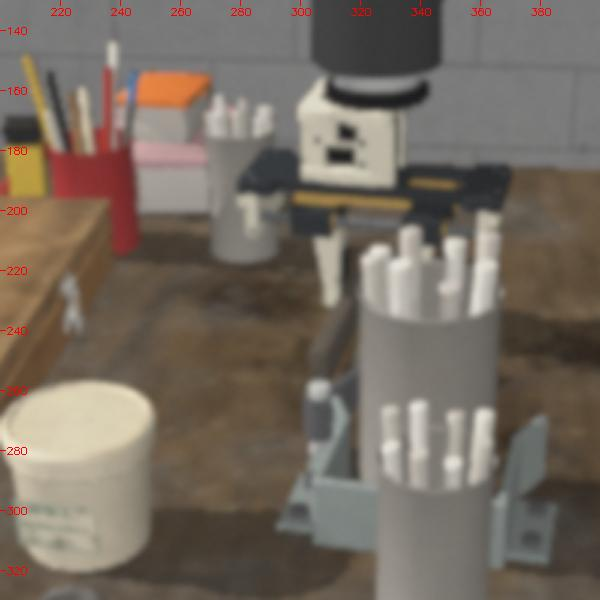

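View pics/d1.png

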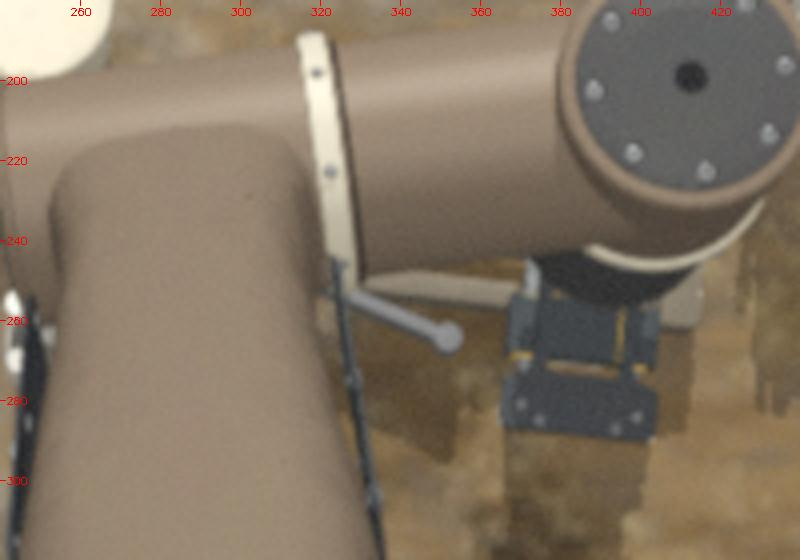

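Call:
step_arm(plan="3 -0.1 0.7 0 0 0 0; 3 -0.1 0.8 0 0 0 0; 3 -0.1 0.7 0 0 0 0; 3 -0.4 0.7 0 0 0 0; 3 -0.4 0.8 0 0 0 0; 3 -0.4 0.7 0 0 0 0; 3 -0.7 0.6 0 0 0 0; 3 -0.6 0.6 0 0 0 0; 3 -0.7 0.6 0 0 0 0; 3 -0.6 0.2 0 0 0 0; 3 -0.6 0.2 0 0 0 0")

```text
clock: 14.83
tool_pos: [0.465, -0.0699, 0.0156]
orientation: [180.0, -0.0, -96.9]
force: [-1.0, -1.0, -9.0]
opening: 0.0437
```

```bash
python3 - <<'E'
from gate import *
st()
for n in("top","side"): cv2.imwrite(f"pics/{n}11.png",snapshot(n))
crop(cv2.imread("pics/side11.png"),200,130,400,330,3,"pics/d2.png")
crop(cv2.imread("pics/top11.png"),200,180,400,320,4,"pics/d1.png")
E
```

```text
{'clock': 14.8333, 'tool_pos': [0.465, -0.0699, 0.0156], 'orientation': [179.9608, -0.0171, -96.9328], 'force': [-0.9916, -0.9719, -9.0088], 'opening': 0.0437, 'joint_pos': [15.5177, 16.2312, -39.4356, 0.0016, -34.3759, -22.4518]}
```

View pics/d2.png

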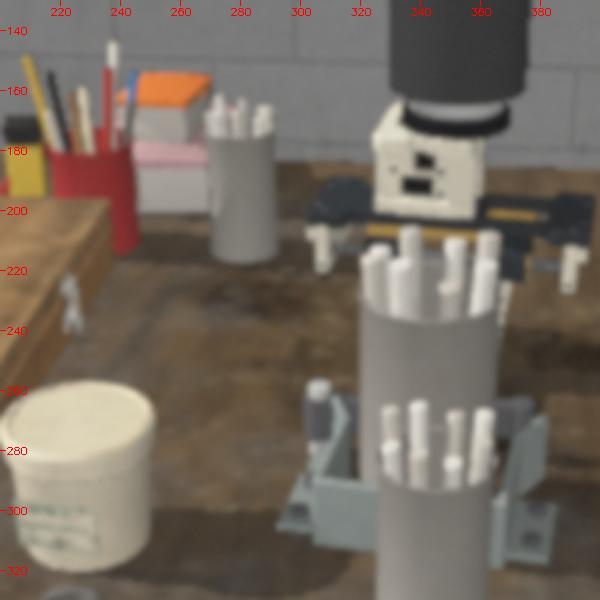

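View pics/d1.png

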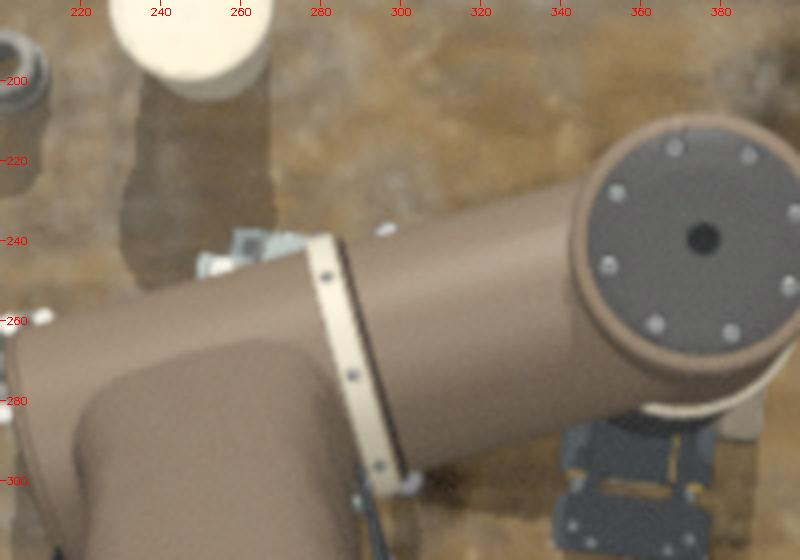

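Nearly shut; the tip shows at (302,300). Now I push forward slowly until the stop resists.

Call:
step_arm(plan="3 -0.5 0 0 0 0 0; 3 -0.4 0 0 0 0 0; 3 -0.3 0 0 0 0 0")

```text
clock: 15.18
tool_pos: [0.4672, -0.0585, 0.0155]
orientation: [180.0, -0.0, -97.0]
force: [-0.7, -0.4, -8.3]
opening: 0.0439
```

Call:
step_arm(plan="3 -0.2 0 0 0 0 0; 3 0 0 0 0 0 0")

```text
clock: 15.35
tool_pos: [0.4677, -0.0564, 0.0155]
orientation: [-180.0, 0.0, -97.0]
force: [0.1, 0.0, -7.6]
opening: 0.0438
```

Call:
step_arm(plan="3 -0.2 0 0 0 0 0; 3 0 0 0 0 0 0")

```text
clock: 15.52
tool_pos: [0.4678, -0.0546, 0.0156]
orientation: [-180.0, 0.0, -97.0]
force: [-0.9, 0.5, -7.9]
opening: 0.0438
```

Call:
step_arm(plan="3 -0.2 0 0 0 0 0; 3 -0.1 0 0 0 0 0")

```text
clock: 15.68
tool_pos: [0.4672, -0.053, 0.0155]
orientation: [179.9, -0.1, -97.0]
force: [1.6, -19.3, -8.2]
opening: 0.0437
```

Call:
step_arm(plan="3 -0.2 0 0 0 0 0; 3 -0.1 0 0 0 0 0")

```text
clock: 15.85
tool_pos: [0.4666, -0.0525, 0.0155]
orientation: [179.8, -0.3, -97.0]
force: [5.2, -37.5, -6.9]
opening: 0.0435
```

```bash
python3 - <<'E'
from gate import *
st()
for n in("top",): cv2.imwrite(f"pics/{n}12.png",snapshot(n))
crop(cv2.imread("pics/top12.png"),200,180,400,320,4,"pics/d1.png")
E
```

```text
{'clock': 15.85, 'tool_pos': [0.4666, -0.0525, 0.0155], 'orientation': [179.7995, -0.2929, -97.029], 'force': [5.1988, -37.47, -6.8541], 'opening': 0.0435, 'joint_pos': [17.8456, 16.2685, -39.5297, 0.3202, -34.5073, -25.1395]}
```

View pics/d1.png

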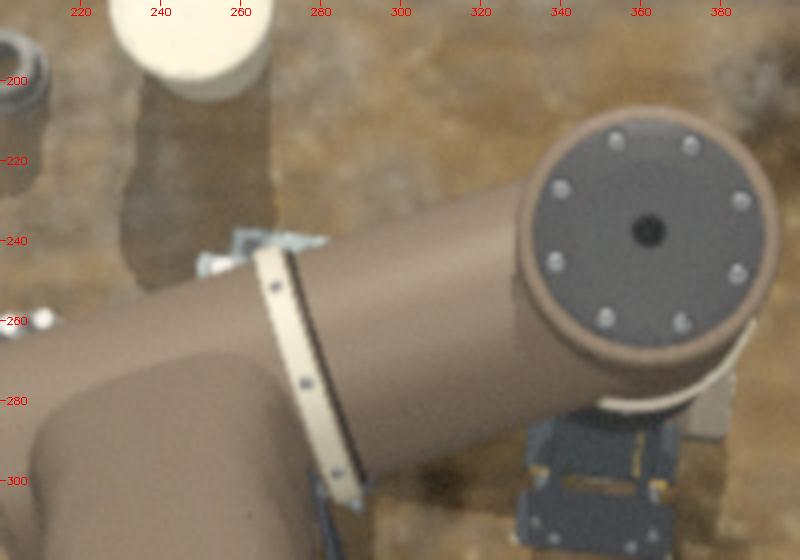

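```bash
python3 - <<'E'
from gate import *
plan([(.4545,-.155,.0155,-97,5),(.46,-.16,.27,-97,8),(.55,.10,.27,-50,11),(.5084,.3765,.27,7.2,12),(.5084,.3765,.15,7.2,5)],3,pr=1)
E
```

```text
3 2.1 0 0 0 -0.1 0; 3 2.1 0 0 0 0 0; 3 2 0 0 0.1 -0.1 0; 3 2.1 0 0 0 0 0; 3 2 -0.1 0 0.1 -0.1 0; 3 0.1 -0.1 -3.2 0 0 0; 3 0 -0.1 -3.2 0 0 0; 3 0.1 -0.1 -3.2 0 0 0; 3 0 -0.1 -3.2 0 0 0; 3 0.1 0 -3.2 0 0 0; 3 0 -0.1 -3.1 0 0 0; 3 0.1 0 -3.2 0 0 0

3 0 -0.1 -3.1 0 0 0; 3 -2.4 -0.5 0 0 0 -4.3; 3 -2.4 -0.7 0 0 0 -4.3; 3 -2.3 -0.9 0 0 0 -4.3; 3 -2.3 -1.1 0 0 0 -4.3; 3 -2.2 -1.2 0 0 0 -4.3; 3 -2.1 -1.4 0 0 0 -4.3; 3 -2 -1.5 0 0 0 -4.2; 3 -1.9 -1.7 0 0 0 -4.3; 3 -1.7 -1.8 0 0 0 -4.2; 3 -1.6 -1.9 0 0 0 -4.3; 3 -1.4 -2 0 0 0 -4.2

3 -2 -1.2 0 0 0 -4.8; 3 -1.9 -1.4 0 0 0 -4.8; 3 -1.8 -1.5 0 0 0 -4.8; 3 -1.6 -1.7 0 0 0 -4.8; 3 -1.5 -1.8 0 0 0 -4.8; 3 -1.3 -1.9 0 0 0 -4.7; 3 -1.2 -2 0 0 0 -4.8; 3 -1 -2.1 0 0 0 -4.7; 3 -0.8 -2.2 0 0 0 -4.8; 3 -0.6 -2.2 0 0 0 -4.7; 3 -0.4 -2.3 0 0 0 -4.8; 3 -0.2 -2.3 0 0 0 -4.7

3 0 0 2.4 0 0 0; 3 0 0 2.4 0 0 0; 3 0 0 2.4 0 0 0; 3 0 0 2.4 0 0 0; 3 0 0 2.4 0 0 0

end [0.5085 0.3761 0.1499] [-180.    -0.     7.2]
```

Call:
step_arm(plan="3 0.5 0 0 0 0 0; 3 1.5 0 0 0 0 0; 3 2.5 0 0 0 0 0; 3 3 0 0 0 0 0; 3 2.8 0 0 0 0 0; 3 0 0 -3.2 0 0 0; 3 0 0 -3.2 0 0 0; 3 0 0 -3.2 0 0 0; 3 0 -0.1 -3.2 0 0 0; 3 0 -0.1 -3.2 0 0 0; 3 0 -0.1 -3.2 0 0 0; 3 0 -0.1 -3.2 0 0 0")

```text
clock: 16.9
tool_pos: [0.459, -0.1514, 0.241]
orientation: [180.0, 0.0, -97.0]
force: [0.8, -0.3, -8.8]
opening: 0.0433
```

```bash
python3 - <<'E'
from gate import *
st()
for n in("top","side"): cv2.imwrite(f"pics/{n}13.png",snapshot(n))
crop(cv2.imread("pics/top13.png"),200,180,400,320,4,"pics/d1.png")
E
```

```text
{'clock': 16.9, 'tool_pos': [0.459, -0.1514, 0.241], 'orientation': [179.9879, 0.0329, -97.001], 'force': [0.7583, -0.3346, -8.7982], 'opening': 0.0433, 'joint_pos': [5.092, 1.6175, -21.3614, -0.0377, -67.0261, -12.0783]}
```

View pics/d1.png

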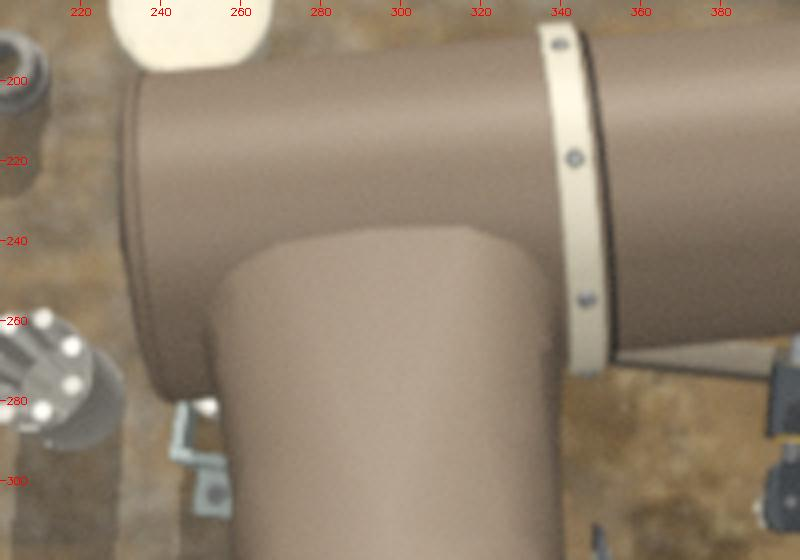

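View pics/side13.png

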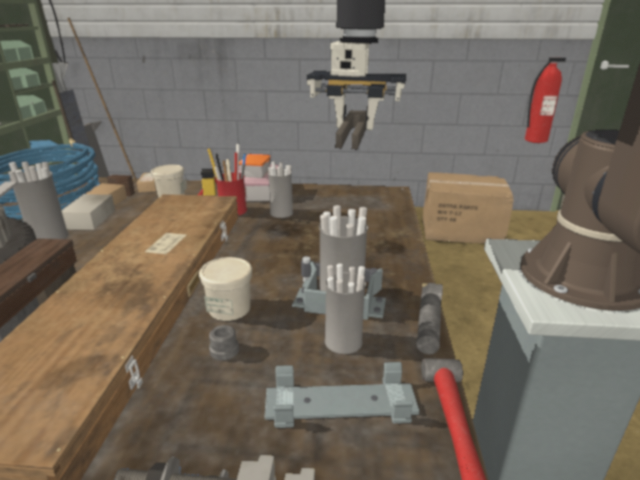

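```bash
python3 - <<'E'
from gate import *
plan([(.55,.08,.275,-52,12),(.5084,.3765,.275,7.2,13),(.5084,.3765,.16,7.2,4)],3,pr=1)
E
```

```text
3 -2 -0.5 -0.2 0 0 -3.7; 3 -2 -0.6 -0.2 -0.1 0 -3.7; 3 -1.9 -0.7 -0.3 0 0 -3.8; 3 -1.9 -0.9 -0.2 0 0 -3.7; 3 -1.8 -1 -0.3 -0.1 0 -3.8; 3 -1.7 -1.1 -0.2 0 0 -3.7; 3 -1.7 -1.2 -0.3 -0.1 0 -3.8; 3 -1.6 -1.3 -0.2 0 0 -3.7; 3 -1.5 -1.4 -0.3 -0.1 -0.1 -3.8; 3 -1.4 -1.5 -0.2 0 0 -3.7; 3 -1.3 -1.7 -0.3 -0.1 -0.1 -3.8; 3 -1.1 -1.7 -0.2 0 0 -3.7

3 -2 -1.1 0 0 0 -4.6; 3 -1.9 -1.3 0 0 0 -4.6; 3 -1.8 -1.5 0 0 0 -4.5; 3 -1.7 -1.6 0 0 0 -4.6; 3 -1.5 -1.7 0 0 0 -4.5; 3 -1.4 -1.8 0 0 0 -4.6; 3 -1.2 -1.9 0 0 0 -4.5; 3 -1.1 -2 0 0 0 -4.6; 3 -0.9 -2.1 0 0 0 -4.5; 3 -0.8 -2.2 0 0 0 -4.6; 3 -0.6 -2.3 0 0 0 -4.5; 3 -0.4 -2.3 0 0 0 -4.6

3 -0.1 -2.3 -0.1 0 0 -4.5; 3 0 0 2.9 0 0 0; 3 0 0 2.9 0 0 0; 3 0 0 2.9 0 0 0; 3 -0.1 0 2.8 0 0 0

end [0.5079 0.3764 0.1605] [180.   -0.    7.2]
```

Call:
step_arm(plan="3 -2 -0.5 -0.2 0 0 -3.7; 3 -2 -0.6 -0.2 0 0 -3.7; 3 -1.9 -0.7 -0.3 0 0 -3.8; 3 -1.9 -0.9 -0.2 0 0 -3.7; 3 -1.8 -1 -0.3 0 0 -3.8; 3 -1.7 -1.1 -0.2 0 0 -3.7; 3 -1.7 -1.2 -0.3 0 0 -3.8; 3 -1.6 -1.3 -0.2 0 0 -3.7; 3 -1.5 -1.4 -0.3 0 0 -3.8; 3 -1.4 -1.5 -0.2 0 0 -3.7; 3 -1.3 -1.7 -0.3 0 0 -3.8; 3 -1.1 -1.7 -0.2 0 0 -3.7")

```text
clock: 18.0
tool_pos: [0.5471, 0.0811, 0.267]
orientation: [179.9, 0.1, -51.9]
force: [0.9, -1.0, -8.1]
opening: 0.0438
```

Call:
step_arm(plan="3 -2 -1.1 0 0 0 -4.6; 3 -1.9 -1.3 0 0 0 -4.6; 3 -1.8 -1.5 0 0 0 -4.5; 3 -1.7 -1.6 0 0 0 -4.6; 3 -1.5 -1.7 0 0 0 -4.5; 3 -1.4 -1.8 0 0 0 -4.6; 3 -1.2 -1.9 0 0 0 -4.5; 3 -1.1 -2 0 0 0 -4.6; 3 -0.9 -2.1 0 0 0 -4.5; 3 -0.8 -2.2 0 0 0 -4.6; 3 -0.6 -2.3 0 0 0 -4.5; 3 -0.4 -2.3 0 0 0 -4.6")

```text
clock: 19.0
tool_pos: [0.5072, 0.3548, 0.2665]
orientation: [179.9, 0.1, 2.8]
force: [0.2, -0.4, -7.8]
opening: 0.0436
```

Call:
step_arm(plan="3 -0.1 -2.3 0 0 0 -4.5; 3 0 0 2.9 0 0 0; 3 0 0 2.9 0 0 0; 3 0 0 2.9 0 0 0; 3 0 0 2.8 0 0 0; 3 0 0 0 0 0 0")

```text
clock: 19.5
tool_pos: [0.5023, 0.3735, 0.145]
orientation: [179.6, 0.6, 7.0]
force: [-2.1, -1.5, -10.9]
opening: 0.0439
```

```bash
python3 - <<'E'
from gate import *
st()
for n in("top","side"): cv2.imwrite(f"pics/{n}14.png",snapshot(n))
E
```

```text
{'clock': 19.5, 'tool_pos': [0.5023, 0.3735, 0.145], 'orientation': [179.5808, 0.6241, 7.025], 'force': [-2.0508, -1.4884, -10.949], 'opening': 0.0439, 'joint_pos': [54.3694, 19.9436, -11.3431, -0.2031, -59.4446, 42.7622]}
```

View pics/top14.png

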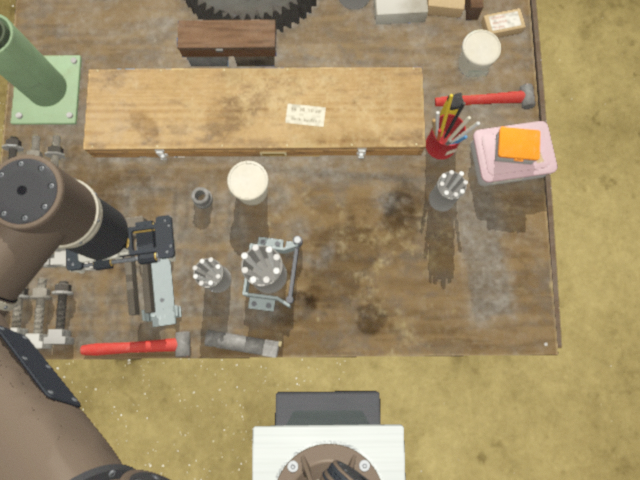

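View pics/side14.png

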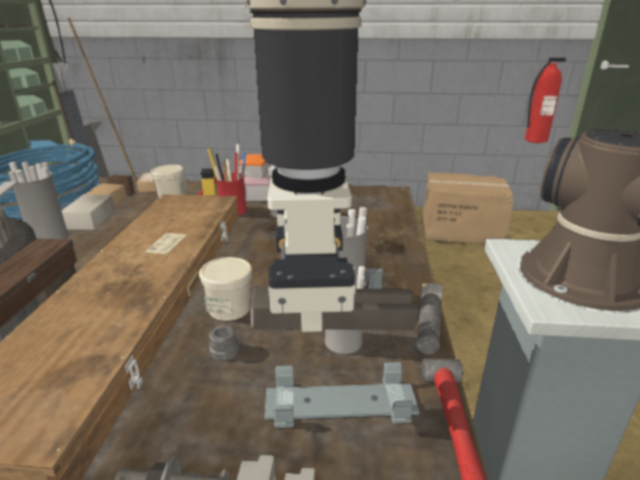

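Call:
step_arm(plan="3 0 0 0 0 0 0; 3 0 0 0 0 0 0; 3 0 0 0 0 0 0")

```text
clock: 19.85
tool_pos: [0.5069, 0.3776, 0.1554]
orientation: [-179.9, -0.1, 7.1]
force: [-0.4, -0.1, -8.6]
opening: 0.0436
```

```bash
python3 - <<'E'
from gate import *
st()
o=telemetry.get_obs();print(o["tau"].round(1),o["moment"].round(2))
crop(cv2.imread("pics/side14.png"),220,190,460,340,3,"pics/d2.png")
crop(cv2.imread("pics/top14.png"),0,140,320,340,2,"pics/d1.png")
E
```

```text
{'clock': 19.85, 'tool_pos': [0.5069, 0.3776, 0.1554], 'orientation': [-179.8797, -0.1267, 7.1281], 'force': [-0.4151, -0.0916, -8.6052], 'opening': 0.0436, 'joint_pos': [54.3538, 19.4382, -10.696, 0.0131, -59.6915, 42.7678]}
[  0.  -58.7  30.1   7.7  -0.   -0. ] [-0.07 -0.14  0.02]
```

View pics/d2.png

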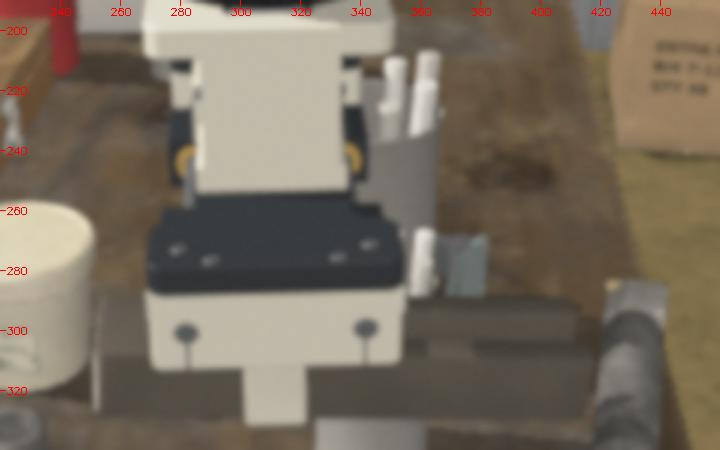

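View pics/d1.png

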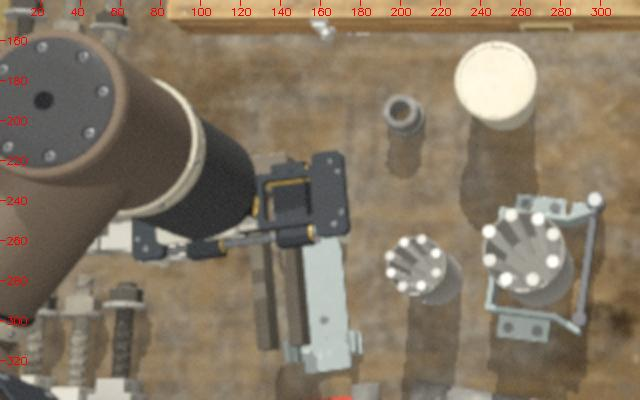

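```bash
python3 - <<'E'
from gate import *
cv2.imwrite("pics/side15.png",snapshot("side"));cv2.imwrite("pics/top15.png",snapshot("top"));st()
crop(cv2.imread("pics/side15.png"),240,250,440,350,4,"pics/d2.png")
crop(cv2.imread("pics/top15.png"),100,200,220,320,5,"pics/d1.png")
E
```

```text
{'clock': 19.95, 'tool_pos': [0.5067, 0.3773, 0.1549], 'orientation': [-179.9084, -0.0885, 7.1239], 'force': [0.1093, 0.7837, -8.3259], 'opening': 0.0436, 'joint_pos': [54.3527, 19.454, -10.7376, 0.0032, -59.681, 42.7697]}
```

View pics/d2.png

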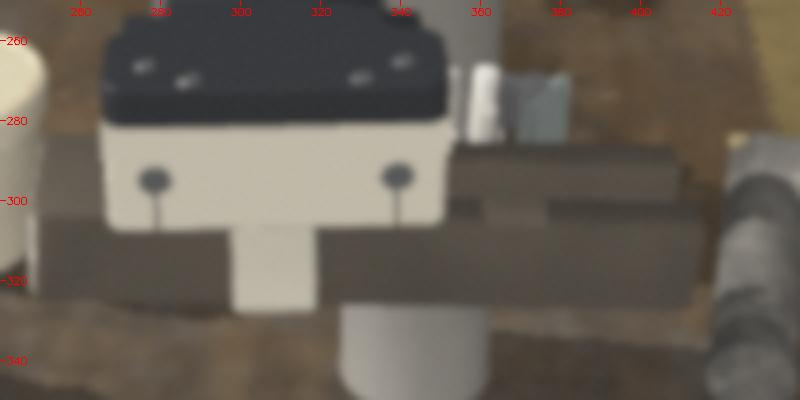

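View pics/d1.png

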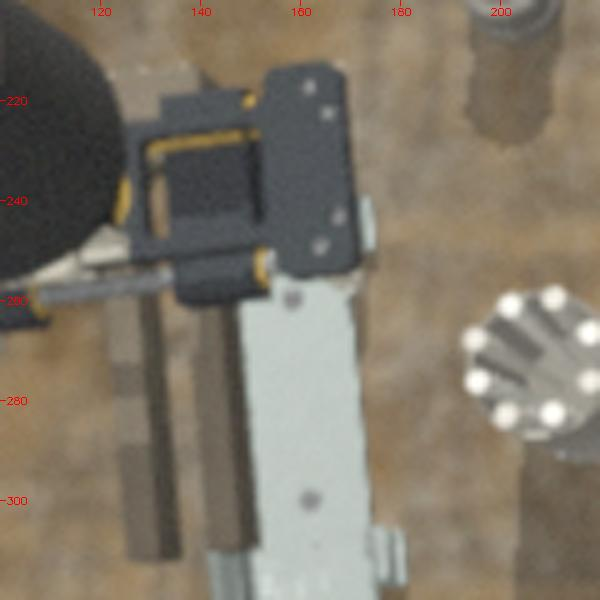

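```bash
python3 - <<'E'
from gate import *
plan([(.5095,.3756,.05,7.2,6)],3,pr=2)
E
```

```text
3 0.04 0.04 1.75 0 0 0; 3 0.04 0.04 1.75 0 0 0; 3 0.04 0.04 1.75 0 0 0; 3 0.04 0.03 1.75 0 0 0; 3 0.04 0.04 1.74 0 0 0; 3 0.04 0.03 1.75 -0.1 -0.1 -0.1

end [0.5095 0.3756 0.05  ] [180.    0.    7.2]
```

Call:
step_arm(plan="3 0.1 0.1 1.75 0 0 0; 3 0.1 0.1 1.75 0 0 0; 3 0.05 0 1.75 0 0 0; 3 0 0 1.75 0 0 0; 3 0 0 1.5 0 0 0; 3 0 0 1 0 0 0; 3 0 0 0.7 0 0 0; 3 0 0 0 0 0 0; 3 0 0 0 0 0 0")

```text
clock: 20.7
tool_pos: [0.5093, 0.3755, 0.052]
orientation: [-180.0, -0.0, 7.1]
force: [0.2, 0.8, -7.9]
opening: 0.0442
```

```bash
python3 - <<'E'
from gate import *
cv2.imwrite("pics/side16.png",snapshot("side"));cv2.imwrite("pics/top16.png",snapshot("top"));st()
crop(cv2.imread("pics/side16.png"),230,290,430,440,4,"pics/d2.png")
crop(cv2.imread("pics/top16.png"),100,200,240,340,5,"pics/d1.png")
E
```

```text
{'clock': 20.8, 'tool_pos': [0.5096, 0.3759, 0.0528], 'orientation': [-179.9308, -0.0894, 7.1445], 'force': [-0.5936, 0.4911, -8.9243], 'opening': 0.0437, 'joint_pos': [54.0544, 25.4963, -16.6454, 0.0244, -47.7467, 43.0737]}
```

View pics/d2.png

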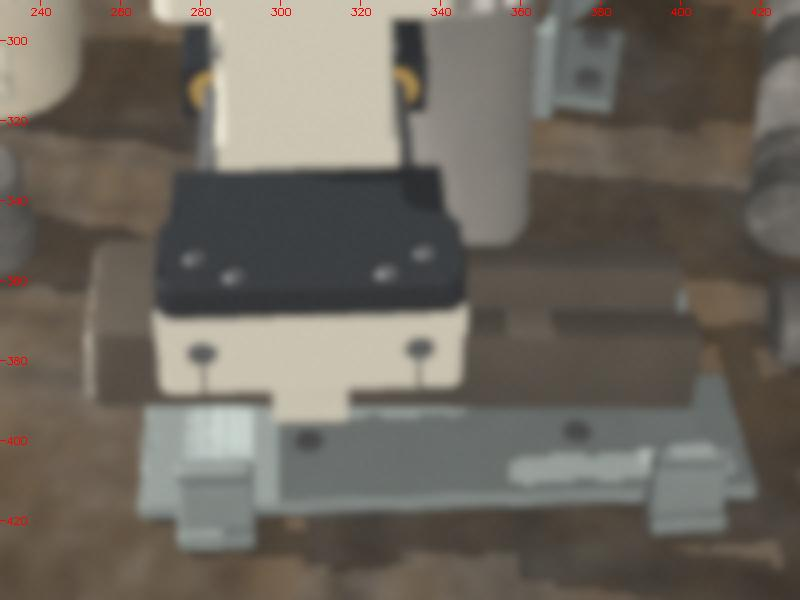

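View pics/d1.png

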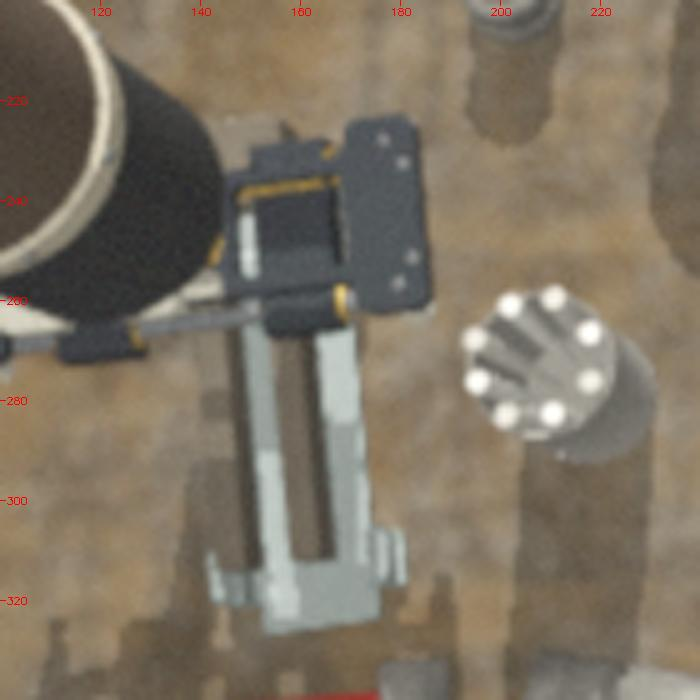

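```bash
python3 - <<'E'
from ov import *
from plan import telemetry
o=telemetry.get_obs();p=o["tool_pos"];b=np.deg2rad(o["orientation"][2]+180)
C=[p[0]+.026*np.cos(b),p[1]+.026*np.sin(b),b];print(C)
R=[.465,.369,.1258]
d=np.array(C[:2])-R[:2];print("in rest",d@[np.cos(R[2]),np.sin(R[2])],d@[-np.sin(R[2]),np.cos(R[2])],C[2]-np.pi-R[2])
a=(100,200,240,340,5);i=view("pics/top16.png","top",*a);clamp(i,"top",C,p[2]-.007,a[0],a[1],a[4],(0,255,0));rest(i,"top",R,a[0],a[1],a[4],(0,0,255));cv2.imwrite("pics/o6.png",i)
a=(230,290,430,440,4);i=view("pics/side16.png","side",*a);clamp(i,"side",C,p[2]-.007,a[0],a[1],a[4],(0,255,0));rest(i,"side",R,a[0],a[1],a[4],(0,0,255));cv2.imwrite("pics/o7.png",i)
E
```

```text
[np.float64(0.48384212480176203), np.float64(0.37268966079775273), np.float64(3.266287595636665)]
in rest 0.019156163009204228 0.0012964114364058396 -0.001105057953128069
```

View pics/o6.png

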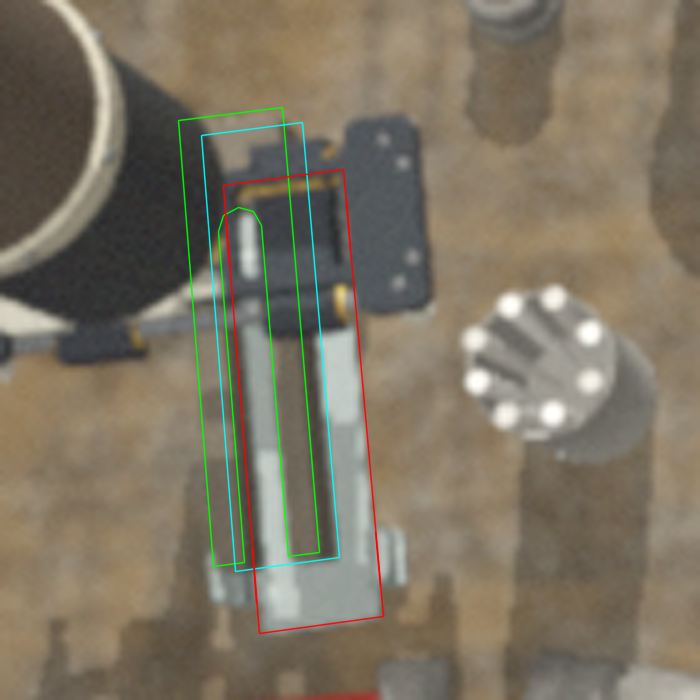

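View pics/o7.png

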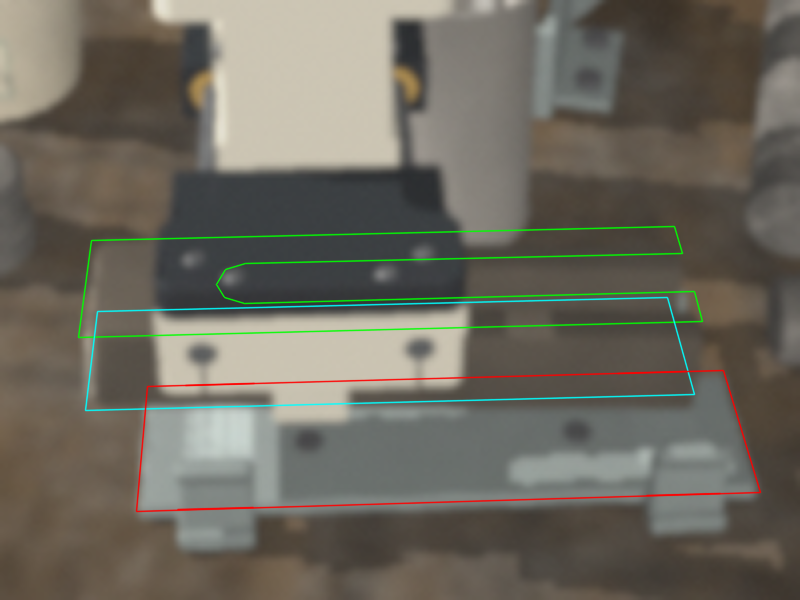

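Call:
step_arm(plan="3 0 0 0 0 -1 0; 3 0 0 0 0 -1 0; 3 0 0 1 0 0 0; 3 0 0 1 0 0 0; 3 0 0 0.7 0 0 0; 3 0 0 0.4 0 0 0; 3 0 0 0 0 0 0; 3 0 0 0 0 0 0")

```text
clock: 21.47
tool_pos: [0.5077, 0.3748, 0.02]
orientation: [179.9, 2.0, 7.1]
force: [-0.2, -0.3, -8.2]
opening: 0.0439
```

```bash
python3 - <<'E'
from ov import *
from plan import telemetry,st
cv2.imwrite("pics/side17.png",snapshot("side"));cv2.imwrite("pics/top17.png",snapshot("top"));st()
crop(cv2.imread("pics/side17.png"),230,290,430,440,4,"pics/d2.png")
crop(cv2.imread("pics/top17.png"),100,200,240,340,5,"pics/d1.png")
E
```

```text
{'clock': 21.5667, 'tool_pos': [0.5082, 0.3754, 0.0209], 'orientation': [-179.9856, 1.9682, 7.1454], 'force': [0.1523, -0.1156, -8.0418], 'opening': 0.0437, 'joint_pos': [53.2221, 28.4938, -15.8742, -1.9519, -47.0038, 45.2713]}
```

View pics/d2.png

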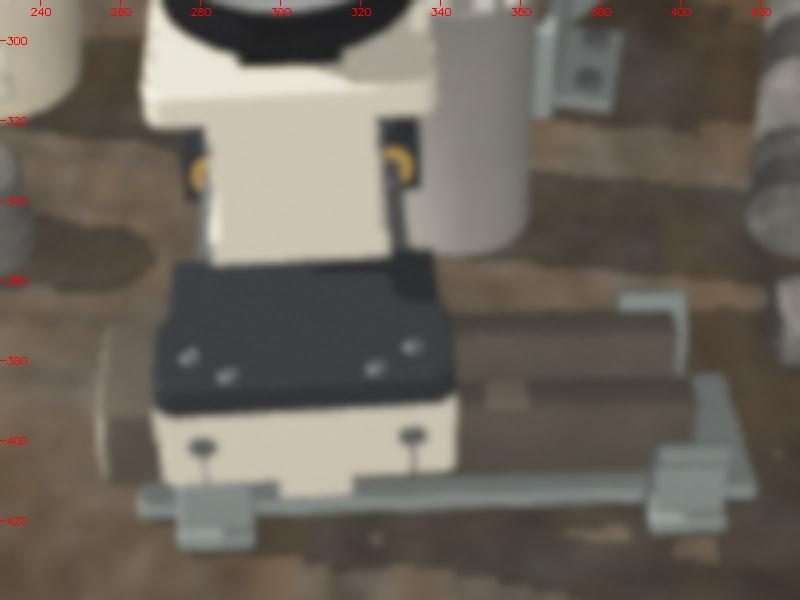

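View pics/d1.png

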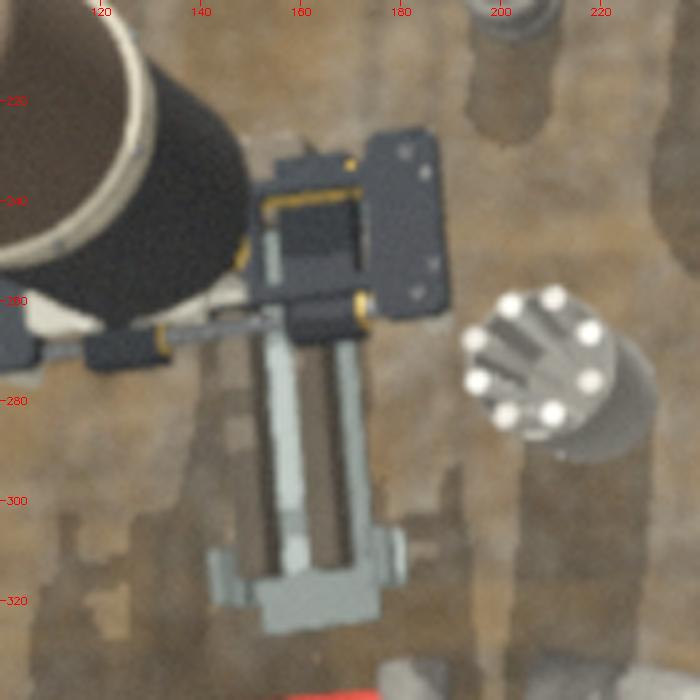

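Call:
step_arm(plan="3 0 0 0.4 0 0 0; 3 0 0 0.2 0 0 0; 3 0 0 0 0 0 0; 3 0 0 0 0 0 0")

```text
clock: 21.9
tool_pos: [0.5077, 0.375, 0.0145]
orientation: [180.0, 2.0, 7.1]
force: [0.8, 0.0, -7.7]
opening: 0.0439
```

Call:
step_arm(plan="3 0 0 0.15 0 0 0; 3 0 0 0 0 0 0")

```text
clock: 22.07
tool_pos: [0.5079, 0.3752, 0.0135]
orientation: [-180.0, 2.0, 7.1]
force: [-0.7, -0.6, -4.8]
opening: 0.0438
```

Contact is starting; one more millimetre, then open partly.

Call:
step_arm(plan="3 0 0 0.1 0 0 0; 3 0 0 0 0 0 0")

```text
clock: 22.23
tool_pos: [0.5079, 0.3752, 0.0134]
orientation: [-180.0, 2.0, 7.2]
force: [-2.7, -1.0, 4.1]
opening: 0.044
```

Call:
step_arm(plan="4.6 0 0 0 0 0 0; 5 0 0 0 0 0 0; 6 0 0 0 0 0 0; 6.5 0 0 0 0 0 0; 6.5 0 0 0 0 0 0; 6.5 0 0 0 0 0 0")

```text
clock: 22.73
tool_pos: [0.5077, 0.3752, 0.0121]
orientation: [-180.0, 2.0, 7.1]
force: [-0.0, -0.7, 0.9]
opening: 0.0641
```

```bash
python3 - <<'E'
from ov import *
from plan import telemetry,st
cv2.imwrite("pics/side18.png",snapshot("side"));st()
crop(cv2.imread("pics/side18.png"),230,290,430,440,4,"pics/d2.png")
E
```

```text
{'clock': 22.7833, 'tool_pos': [0.5077, 0.3751, 0.0121], 'orientation': [-179.9995, 1.9947, 7.1256], 'force': [-0.3141, 0.5868, -0.4549], 'opening': 0.0648, 'joint_pos': [53.231, 29.0967, -16.2716, -1.9977, -46.032, 45.2992]}
```

View pics/d2.png

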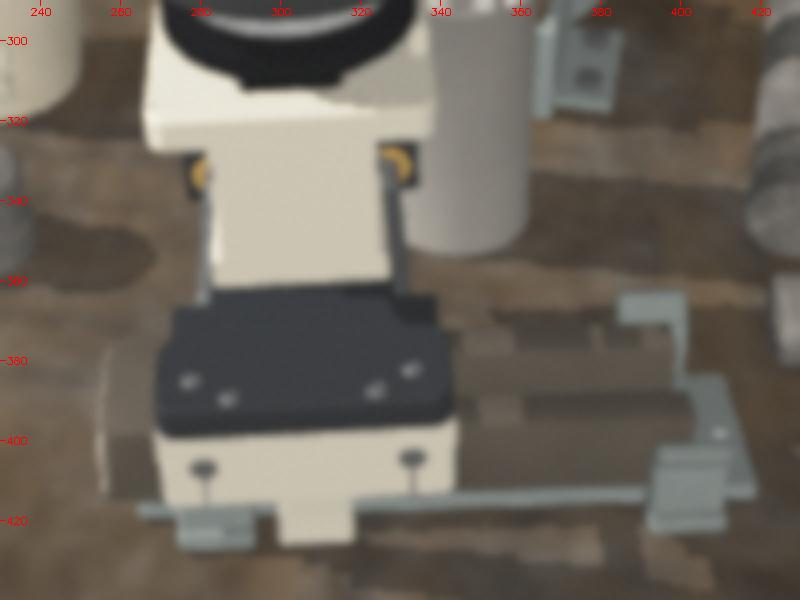

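Call:
step_arm(plan="6.5 0 0 -0.5 0 0 0; 6.5 0 0 -1 0 0 0; 6.5 0 0 -1.5 0 0 0; 6.5 0 0 -2 0 0 0; 6.5 0 0 -3 0 0 0; 6.5 0 0 -3.5 0 0 0; 6.5 0 0 -3.5 0 0 0; 6.5 0 0 -3.5 0 0 0; 6.5 0 0 -3 0 0 0; 6.5 0 3 0 0 0 0; 6.5 0 -3 -1 0 0 0; 6.5 0 0 0 0 0 0")

```text
clock: 23.78
tool_pos: [0.5162, 0.3777, 0.2405]
orientation: [-179.8, 1.8, 7.1]
force: [1.0, 0.6, 0.9]
opening: 0.065
```

Call:
step_arm(plan="6.5 0 -3 0 0 0 0; 6.5 0 -3 0 0 0 0; 6.5 0 -3 0 0 0 0; 6.5 0 -3 0 0 0 0; 6.5 0 -3 0 0 0 0; 6.5 0 -2 0 0 0 0; 6.5 0 0 0 0 0 0; 6.5 0 0 0 0 0 0; 6.5 0 0 0 0 0 0")

```text
clock: 24.53
tool_pos: [0.4943, 0.5443, 0.2373]
orientation: [180.0, 2.0, 7.1]
force: [0.1, -0.8, 0.8]
opening: 0.0651
```

```bash
python3 - <<'E'
from ov import *
from plan import telemetry,st
cv2.imwrite("pics/side19.png",snapshot("side"));cv2.imwrite("pics/top19.png",snapshot("top"));st()
crop(cv2.imread("pics/top19.png"),120,160,320,340,4,"pics/d1.png")
crop(cv2.imread("pics/side19.png"),180,200,440,440,3,"pics/d2.png")
E
```

```text
{'clock': 24.6333, 'tool_pos': [0.4946, 0.5438, 0.2377], 'orientation': [-179.9828, 1.9791, 7.0901], 'force': [1.0842, -0.2892, -0.0289], 'opening': 0.0652, 'joint_pos': [61.9633, 26.8854, 12.5912, -1.6724, -76.8362, 35.5235]}
```

View pics/d1.png

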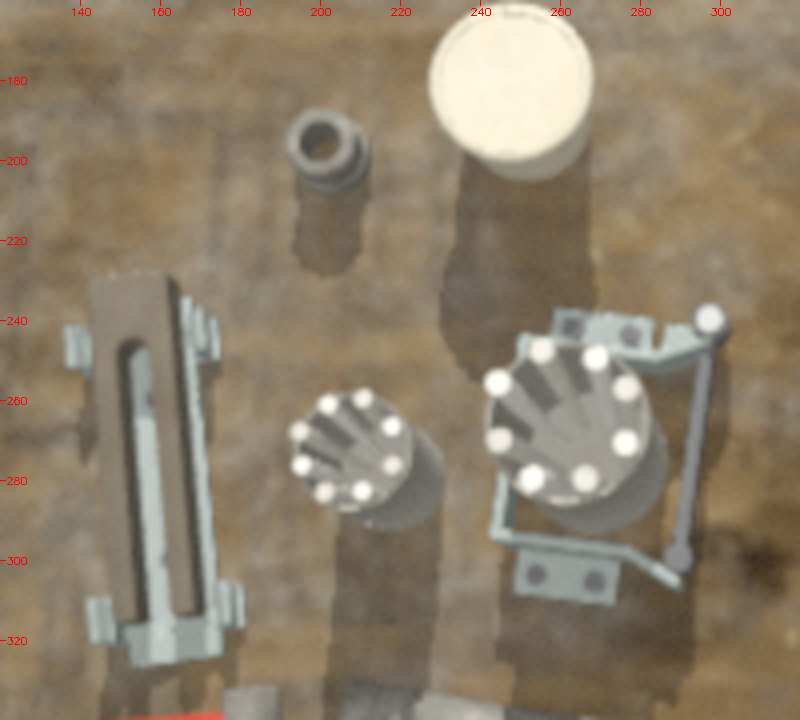

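View pics/d2.png

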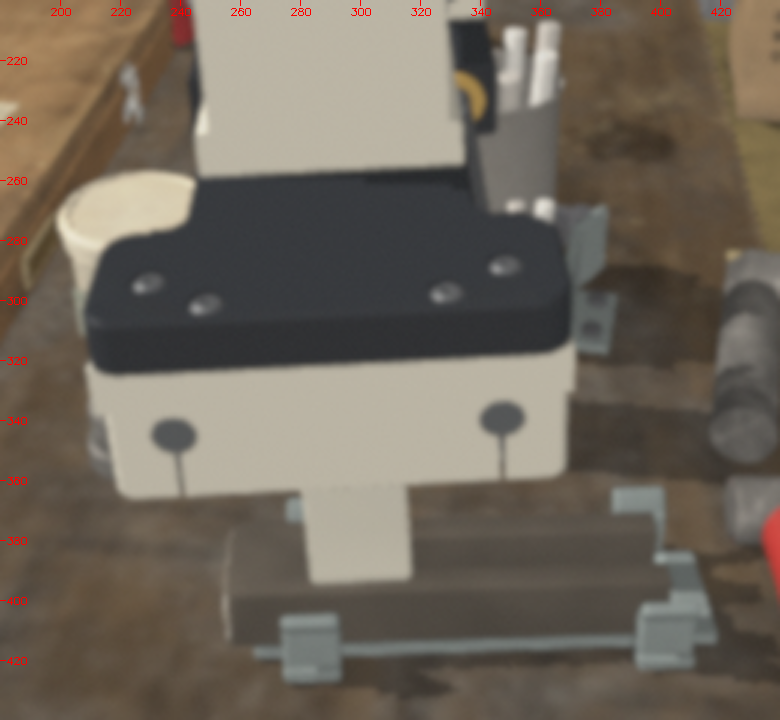

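```bash
python3 - <<'E'
from ov import *
k=lambda u,v:(120+(u+.5)/4-.5,160+(v+.5)/4-.5)
C,r=fit("top",[(-.095,.022,.036),(-.095,-.022,.036),(.095,-.009,.036),(.095,.009,.036),(-.054,0,.036)],[k(167,274),k(89,281),k(134,620),k(174,616),k(134,340)],[.48,.37,3.27])
print(C,r.round(1).tolist())
for R in([.465,.369,.1258],):
  d=C[:2]-R[:2];print("in rest",d@[np.cos(R[2]),np.sin(R[2])],d@[-np.sin(R[2]),np.cos(R[2])],C[2]-np.pi-R[2])
a=1.449;ex=np.array([np.cos(a),np.sin(a)]);ey=np.array([-ex[1],ex[0]]);S=np.array([.4684,.0736])
h=px2w("top",*k(709,319),.05)[:2];t=px2w("top",*k(679,555),.041)[:2]
f=lambda p:((p-S)@ex,(p-S)@ey)
print("hinge",f(h),"tip",f(t),"gate",np.arctan2(-((t-S)@ex-(h-S)@ex),(t-S)@ey-(h-S)@ey), "gate vs true hinge", np.arctan2(-f(t)[0],f(t)[1]+.076))
print("tin",f(px2w("top",*k(567,422),.137)[:2]))
i=view("pics/top19.png","top",120,160,320,340,4);g=(0,255,0)
clamp(i,"top",C,.006,120,160,4,g);rest(i,"top",[.465,.369,.1258],120,160,4,(0,0,255));stall(i,"top",[*S,a],120,160,4,g)
p=S+.0545*ex;circ(i,"top",p,.0405,.137,120,160,4,(0,0,255));cv2.imwrite("pics/o8.png",i)
print("tub",px2w("top",248,181,.082),px2w("top",*k(511,81),.082),"sleeve",px2w("top",*k(321,144),.036))
E
```

```text
[0.47990987 0.37189055 3.26056258] [[0.3, -1.6], [-0.3, -0.8], [0.9, 0.4], [-0.7, 0.3], [-0.1, 1.5]]
in rest 0.01515472221493361 0.0009969882716992094 -0.006830073097262884
hinge (np.float64(0.0001741467031400811), np.float64(-0.07486036382018765)) tip (np.float64(0.001211114537537659), np.float64(0.05241835350545054)) gate -0.00814704071051607 gate vs true hinge -0.009430728547014426
tin (np.float64(0.05768012742372452), np.float64(0.0006570805076186515))
tub [0.66487883 0.16765223 0.082     ] [0.66739121 0.16902779 0.082     ] sleeve [0.64597369 0.27984996 0.036     ]
```

View pics/o8.png

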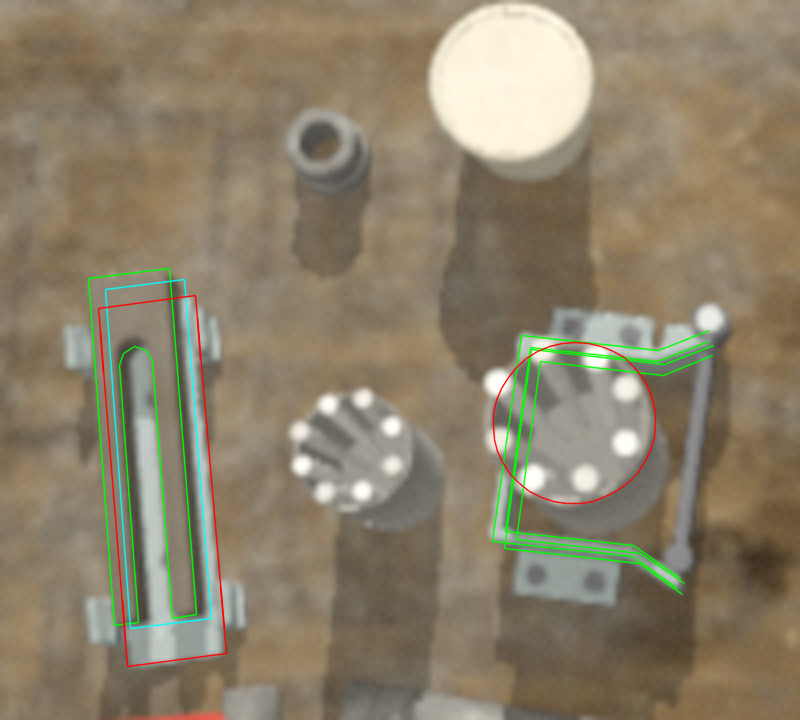

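```bash
python3 -c "
from plant import workorder
print(workorder.close_job())"
```

```text
the job is handed in; nothing more can be done
None
```

The job is handed in at about 24.6 s of the 59 s allowed; no verdict was reported. I gripped the forked clamp and slid the tin low along the bench into the stall until the back wall resisted (33 N). I then swept the gate shut with the clamp's end until its stop resisted (37 N), laid the clamp in the rest and backed the arm clear.

My last checks came from the pictures, whose calibration is good to about 2 mm:

| Item | Measured | Needed |
|---|---|---|
| Tin in the stall frame | about x 58 mm, y 1 mm, standing upright | x 45 to 65 mm, y within 16 mm |
| Gate angle | about 0 (−0.01 rad) | below 0.1 rad |
| Clamp along the rest | about 15 mm off centre | within 30 mm |
| Clamp across the rest | about 1 mm off | within 12 mm |
| Clamp angle to the rest | 0.007 rad, fork towards the robot | within 0.15 rad |
| Tub and sleeve | unmoved to within about 3 mm, which is the measuring error | within 20 mm |

- **Off-centre clamp:** I set it about 15 mm towards the far end on purpose, to keep the gripper's body clear of the smaller tin beside the rest.
- **Tin reading:** the tin's x came out about 3 mm beyond the nominal 54.5 mm. I put this down to calibration error, since the tin was pressed against the back wall.
- **Clamp droop:** the fork end had sagged about 2° in the grip before placing. I levelled it with a wrist tilt.

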